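Load the kitting spindles with weld parts

TASK

Load the two spindles on the bench with parts for the next weld, threading each part over its spindle. On the tall spindle (square base) put the square flange first, hub up, then the slim pipe sleeve, then the hexagonal nut on top; on the short spindle (round base) put the round flange, hub up, then the thick collar on it. Each part must sit flat on the one below; leave the tin, the brass block and the wire brush where they are.

Things in the scene. Friction and masses are not known exactly. Their poses are not given: they have to be found in the camera images.
- tall_spindle: fixed steel spindle: an upright post 16 mm in diameter with a tapered tip, in the middle of a grey SQUARE base plate 84 x 84 mm, 10 mm thick (small fillet, 24 mm wide, at the foot of the post). The tip is 82 mm above the bench. Origin on the post's axis at the underside of the base (bench level), z up. Loaded, its parts' undersides lie 10 mm (square flange), 38 mm (sleeve) and 70 mm (nut) above the origin.
- short_spindle: fixed steel spindle like the other, on a grey ROUND base 84 mm in diameter, 10 mm thick, with the tip of its 16 mm post 54 mm above the bench. Origin on the post's axis at bench level, z up. Loaded, its parts' undersides lie 10 mm (round flange) and 38 mm (collar) above the origin.
- square_flange_mid (a point): steel weld flange: a square 62 x 62 mm plate 8 mm thick with four bolt holes and, on top of it, a round hub 44 mm in outer diameter; 28 mm high in all, with a 32 mm bore right through, about 0.27 kg. It lies plate down, hub up. This point is on the axis, 14 mm above its underside; z points up out of the hub. Take it by the hub, which is bare from 8 to 28 mm above the underside.
- sleeve_mid (a point): slim pipe sleeve, a thin-walled aluminium tube standing on end: 42 mm outer, 34 mm inner diameter, 32 mm high, about 0.11 kg. This point is its centre, 16 mm above its underside.
- hex_nut_mid (a point): dark steel hexagonal nut lying flat: 46 mm across flats, 53 mm across corners, 20 mm high, about 0.16 kg, hexagonal opening 32 mm across flats. This point is its centre, 10 mm above its underside. Its x axis is square to one pair of flats; the other flats are 60 degrees on.
- round_flange_mid (a point): steel weld flange: a round, 68 mm diameter, plate 8 mm thick with six bolt holes and, on top of it, a round hub 44 mm in outer diameter; 28 mm high in all, with a 32 mm bore right through, about 0.27 kg. It lies plate down, hub up. This point is on the axis, 14 mm above its underside; z points up out of the hub. Take it by the hub, which is bare from 8 to 28 mm above the underside.
- collar_mid (a point): thick-walled steel collar, a ring lying flat: 54 mm outer, 32 mm inner diameter, 24 mm high, about 0.26 kg. This point is its centre, 12 mm above its underside.
- tin_mid (a point): small white tin, 34 mm diameter, 36 mm high, standing among the parts; leave it alone. This point is its centre.
- gauge_block_mid (a point): brass block 36 x 24 x 24 mm, long side along its x; leave it alone. This point is its centre.
- brush_mid (a point): wooden wire brush 130 x 26 mm, 30 mm high, long side along its x; leave it alone. This point is its centre.
Not all that is in view belongs to the job. Leave any blue look-alike of the part that bears round_flange_mid alone. What is shaped like the part that bears square_flange_mid but blue is not meant.

How it is judged:
By the outcome, as a careful person would: the job done as asked, in the order asked, and still so for the second after the job is handed in, with the robot touching nothing.
It also fails if it takes over 128 s, if anything falls off the work surface, if the arm or the gripper's body presses on something with over 40 N, if the wrist force passes 120 N, or if a joint passes its speed limit or range.

ROBOT

A 7-joint arm with a two-finger parallel gripper is mounted at the origin on the work surface. World frame = base frame: x ahead of the robot, y to its left, z up, the work surface at z = 0. Lengths are in m, angles in rad, forces in N, time in s.
With the tool pointing down it reaches from about 0.425 to 0.875 m from the base axis. Payload 4.7 kg.
Tool frame: the origin (TCP) lies between the finger pads; the fingertips stand 14 mm ahead of it and the grasp point (between the pads) lies 5 mm behind it; x points along the fingers, z is the direction in which the jaws open and shut, and the axes are right-handed (so a half turn about x gives the same grasp; the last joint's range is limited). The gripper opens to 87 mm and grips with 3 to 60 N. Pads are 19 mm wide; open, the fingers measure 117 mm over their backs; the gripper's body (75 mm by 190 mm) begins 51 mm behind the grasp point.
Start: joints at [-1.323, 0.321, -0.07, 1.45, 0.023, 1.371, -0.057], TCP at [0.151, 0.632, 0.237] pointing down, gripper open.
Joint ranges: [-2.86, 2.86], [-0.3, 2.09], [-1.38, 1.24], [0.06, 2.45], [-1.56, 4.7], [0.09, 2.05], [-2.69, 2.69]. Speed limits (rad/s): [2.57, 2.57, 3.14, 3.14, 3.14, 3.14, 3.14].

INTERFACE

Orientations are given as a rotation vector (axis times angle).
In Python, from workcell import state, grab_frame, camera_info, job_done, masks_of gives the robot as it stands.
- The arm moves only by the tool move_arm, never from a script. Its argument "moves" is a list of rows, each a list of 3 entries, a list of its own where there are three numbers: the opening in per cent of the stroke, from 0 (shut) to 100 (fully open), then the shift along the tool's x, y, z in cm, then the turn about the tool's x in rad. A call has 1 to 10 rows; each row is the pose to reach, as a shift and turn from the pose commanded when the call began, along the tool's axes at that moment; what a row does not reach only later rows make up. A row lasts 1/10 s, in which the tool goes at most 50 mm and 8.59 degrees, less where a joint would pass 70% of its speed; a pose out of reach is approached as far as the arm can. A call with a gripper value outside its range is refused whole. The fingers move at their own pace and stop on an object; "newtons" is the grip in N (left out, the last holds). Time passes only in rows, so rows that repeat a pose let the fingers close. It gives the time, the measured TCP pose, the force and the opening at its end, in the units of the state.
- state(): the state, without advancing time (a new reading comes with each control period).
- grab_frame(name): name is "scene" or "top" or "wrist"; returns (picture, depth): 384x512x3 uint8, red, green, blue; 384x512 float32, m along the optical axis (not along the pixel's ray), 0 where there is no reading.
- camera_info(name): a dict with "mtx" (3x3 intrinsics, pixels), "position" and "orientation" of the camera in the world; the wrist camera has in their place "hand_eye" (4x4, takes a point from camera to tool coordinates, whose origin is the TCP and whose axes are the tool frame's). Camera axes: x right, y down, z forward; pixel columns grow to the right and rows downward; lengths in m; the calibration is good to about 2 mm. A picture is of the moment at which its call begins: read the wrist's pose just before it. camera_info takes no time and is no camera call.
- job_done(): hands the job in, once; it reports no verdict.
Trained networks look in the newest picture that a camera, given by its name, has taken for a name from the list of things; names that differ only in an ending like _2 or _b are one class to them, and where a whole thing is asked for, a point or a joint stands for the part that bears it (a point fixed in the world has none). Each returns a list of dicts, best first, with "confidence" (0 to 1); they miss things now and then, are a little off and sometimes report something else, mostly with a low value. They report only what shows in the picture. A call takes as long as a camera call. They do not tell look-alikes from the thing itself.
- masks_of(camera, name): "pixels" (384x512 bool, what is visible of it) and "centre" ([row, column] in pixels, amid what is visible of it).
The state is a dict: "t": time; "qpos": joint angles; "qvel": joint speeds; "joint_torque": joint torques, N m; "ee_pos": TCP position; "tcp_rot": TCP orientation; "ft_force": force on the tool from outside, world axes, zero at the start; "torque": the same for the moment, N m; "opening": finger opening in m.
Only numpy, scipy, OpenCV 4.12 (cv2) and the standard library are available. Lean on these libraries where they do the work, as an engineer would, in place of code of your own. Each camera call takes 0.05 s, during which the arm holds its last target.

## Working session

There is one attempt and no reset: what is moved stays moved. The work goes in short steps, Python scripts to look and compute and a tool call to move; the robot and the scene stay as the last step left them, time stands still between calls to the robot, and variables do not carry over. Pictures are saved under pics/ and viewed, and the job is handed in when it is done.

Besides the shell and the picture viewer there is one more tool, called after "Emit:" as name(argument=value, ...) on one line, values as JSON. move_arm: Moves the arm, as the interface text tells. Its arguments: {"type":"object","properties":{"moves":{"type":"array","items":{"type":"array"}},"newtons":{"type":"number"}},"required":["moves"]}

```bash
mkdir -p pics; ls; python3 - <<'E'
from workcell import *
import cv2
print(state())
for n in ["scene","top"]:
    p,d=grab_frame(n); cv2.imwrite(f"pics/{n}0.png",cv2.resize(p[:,:,::-1],None,fx=1.5,fy=1.5))
    print(n,camera_info(n))
print(camera_info("wrist"))
E
```

```text
pics
{'t': 0.0, 'qpos': array([-1.32291546,  0.32181564, -0.07009729,  1.45167422,  0.02260529,
        1.37076633, -0.05692298]), 'qvel': array([ 0.00337435,  0.0026781 ,  0.00031237,  0.00133342, -0.00016648,
        0.00031015,  0.00048425]), 'joint_torque': array([-7.84378663e-04, -4.91291428e+01, -4.04379778e-01, -3.12533998e+01,
       -6.38109958e-02,  4.36471333e-02,  1.89954458e-04]), 'ee_pos': array([0.15049847, 0.63180581, 0.23546674]), 'tcp_rot': array([-1.03653718,  1.31219801,  1.03446839]), 'ft_force': array([0.1678586 , 0.88671452, 0.34518678]), 'torque': array([-0.02938725,  0.01218838, -0.0168379 ]), 'opening': 0.08694109955536669}
scene {'mtx': array([[426.70959403,   0.        , 256.54102351],
       [  0.        , 426.70959403, 189.90408373],
       [  0.        ,   0.        ,   1.        ]]), 'position': array([ 1.0733966 , -0.09704413,  0.79870785]), 'orientation': array([-1.96860076, -1.67860232,  0.56687381])}
top {'mtx': array([[388.09690153,   0.        , 255.27657105],
       [  0.        , 388.09690153, 185.10123476],
       [  0.        ,   0.        ,   1.        ]]), 'position': array([ 0.42198219, -0.00360577,  1.10579519]), 'orientation': array([-2.17663366,  2.15144198, -0.13367383])}
{'mtx': array([[273.70760852,   0.        , 253.56901943],
       [  0.        , 273.70760852, 197.32384315],
       [  0.        ,   0.        ,   1.        ]]), 'hand_eye': array([[-6.59778928e-04, -2.44751896e-01,  9.69585517e-01,
        -1.49136238e-01],
       [-5.91759983e-04, -9.69585462e-01, -2.44752285e-01,
         6.68018915e-02],
       [ 9.99999607e-01, -7.35244309e-04,  4.94877679e-04,
         2.10878553e-04],
       [ 0.00000000e+00,  0.00000000e+00,  0.00000000e+00,
         1.00000000e+00]])}
```

View pics/scene0.png

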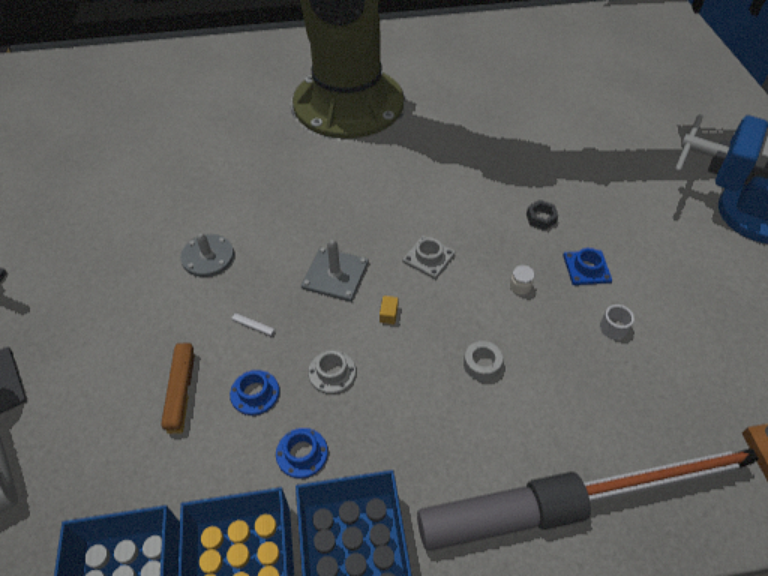

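View pics/top0.png

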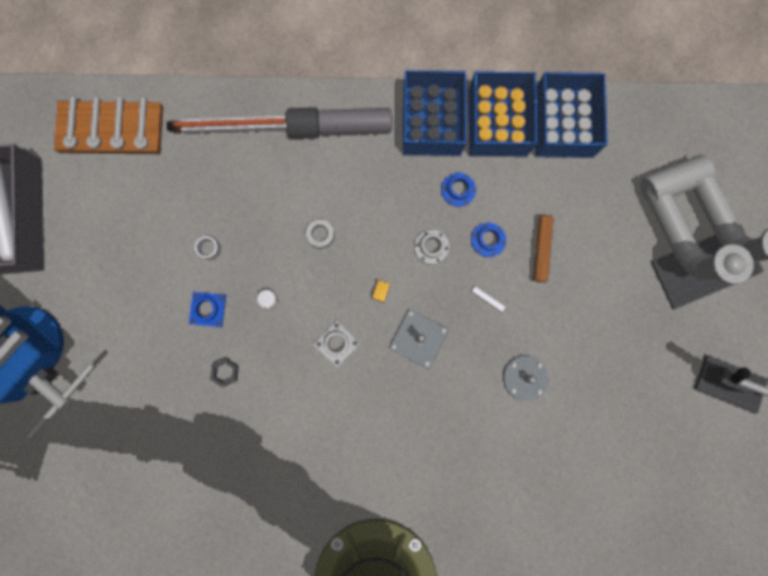

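The named parts are all visible. In the top picture (1.5× pixels):

| Thing | Position |
|---|---|
| Grey square flange | (337,342) |
| Blue square look-alike | (207,309) |
| Grey round flange | (432,245) |
| Blue round look-alikes | (459,189), (488,239) |
| Collar | (320,233) |
| Sleeve | (206,247) |
| Nut | (224,371) |
| Tall spindle, square base | (420,338) |
| Short spindle, round base | (525,377) |
| Tin | (266,298) |
| Block | (381,291) |
| Brush | (543,248) |

I choose the grey flanges.

```bash
cat > h.py <<'E'
import numpy as np, cv2
from workcell import *
from scipy.spatial.transform import Rotation as R
def campose(n,st=None):
    c=camera_info(n)
    if n=="wrist":
        st=st or state(); H=c["hand_eye"]; Rt=R.from_rotvec(st["tcp_rot"]).as_matrix()
        return c["mtx"],Rt@H[:3,:3],Rt@H[:3,3]+st["ee_pos"]
    return c["mtx"],R.from_rotvec(c["orientation"]).as_matrix(),np.array(c["position"])
def cloud(n,d,st=None):
    K,Rm,p=campose(n,st); v,u=np.mgrid[:d.shape[0],:d.shape[1]]
    P=np.stack([(u-K[0,2])/K[0,0]*d,(v-K[1,2])/K[1,1]*d,d],-1)
    return P@Rm.T+p
def onplane(n,u,v,z,st=None):
    K,Rm,p=campose(n,st); r=Rm@np.array([(u-K[0,2])/K[0,0],(v-K[1,2])/K[1,1],1]); return p+r*(z-p[2])/r[2]
def proj(n,P,st=None):
    K,Rm,p=campose(n,st); q=Rm.T@(np.array(P)-p); q=K@q; return q[:2]/q[2]
def fit(n,d,m,zlo,zhi,st=None):
    P=cloud(n,d,st); s=P[m&(d>0)]; s=s[(s[:,2]>zlo)&(s[:,2]<zhi)]
    if len(s)<5: return None
    (x,y),r=cv2.minEnclosingCircle(s[:,:2].astype(np.float32))
    return x,y,r,np.median(s[:,2]),len(s)
E
python3 - <<'E'
from h import *
T=["tall_spindle","short_spindle","square_flange_mid","sleeve_mid","hex_nut_mid","round_flange_mid","collar_mid","tin_mid","gauge_block_mid","brush_mid"]
ht=dict(tall_spindle=.01,short_spindle=.01,square_flange_mid=.028,sleeve_mid=.032,hex_nut_mid=.02,round_flange_mid=.028,collar_mid=.024,tin_mid=.036,gauge_block_mid=.024,brush_mid=.03)
for n in ["top","scene"]:
    p,d=grab_frame(n); P=cloud(n,d); q=P[(d>0)&(abs(P[:,:,0]-.5)<.3)&(abs(P[:,:,1])<.4)]; print(n,"bench z",np.median(q[:,2]))
    for t in T:
        for r in masks_of(n,t)[:3]:
            m=r["pixels"]; v,u=r["centre"]; c=p[m].mean(0).astype(int)
            f=fit(n,d,m,ht[t]-.008,ht[t]+.008)
            print(t,round(r["confidence"],2),np.round([u,v],1),m.sum(),c,onplane(n,u,v,ht[t]).round(3)[:2], None if f is None else np.round(f,4))
E
```

```text
top bench z -7.882716353535546e-05
tall_spindle 0.75 [275.5 229.1] 905 [126 129 132] [ 0.427 -0.068] [ 4.361e-01 -7.870e-02  5.620e-02  9.800e-03  8.440e+02]
short_spindle 0.71 [353.5 249.4] 755 [126 129 131] [ 0.373 -0.286] [ 3.671e-01 -2.811e-01  4.540e-02  9.900e-03  6.840e+02]
square_flange_mid 0.78 [227.8 224.5] 371 [159 158 157] [0.438 0.065] [4.255e-01 7.570e-02 2.170e-02 2.710e-02 8.800e+01]
square_flange_mid 0.76 [142.4 206. ] 476 [ 57  86 156] [0.487 0.303] [4.868e-01 3.213e-01 2.200e-02 2.660e-02 1.090e+02]
sleeve_mid 0.55 [136.1 162.9] 127 [132 130 133] [0.607 0.324] [6.016e-01 3.219e-01 2.100e-02 3.030e-02 6.600e+01]
hex_nut_mid 0.72 [144.8 247.4] 140 [78 77 79] [0.373 0.293] [3.693e-01 2.811e-01 2.460e-02 1.920e-02 1.220e+02]
round_flange_mid 0.94 [286.2 166.8] 413 [149 148 147] [ 0.602 -0.096] [ 6.117e-01 -1.019e-01  2.170e-02  2.680e-02  9.800e+01]
round_flange_mid 0.88 [304.2 129.5] 337 [ 56  86 158] [ 0.71  -0.147] [ 7.249e-01 -1.539e-01  2.190e-02  2.710e-02  9.500e+01]
round_flange_mid 0.54 [326.4 161.7] 341 [ 61  90 161] [ 0.618 -0.21 ] [ 6.277e-01 -2.110e-01  2.
[... 1731 characters left out ...]
ange_mid 0.59 [171.2 259.4] 685 [ 31  59 113] [ 0.64  -0.202] [ 6.284e-01 -2.080e-01  2.280e-02  2.570e-02  1.970e+02]
collar_mid 0.87 [324.4 236.8] 500 [105 106 106] [0.635 0.119] [6.344e-01 1.146e-01 2.710e-02 2.240e-02 3.330e+02]
tin_mid 0.76 [346.4 186. ] 245 [125 125 125] [0.519 0.199] [5.072e-01 2.088e-01 1.730e-02 3.480e-02 1.320e+02]
tin_mid 0.3 [137.1 165.2] 840 [87 91 93] [ 0.382 -0.27 ] [ 3.686e-01 -2.761e-01  7.900e-03  3.520e-02  3.200e+01]
gauge_block_mid 0.74 [258.7 207.2] 175 [130 105  46] [ 0.538 -0.006] [ 5.281e-01 -1.700e-03  1.900e-02  2.250e-02  1.350e+02]
brush_mid 0.71 [120.2 257.4] 897 [97 68 42] [ 0.62  -0.303] [ 6.104e-01 -3.080e-01  6.490e-02  2.780e-02  7.110e+02]
```

```bash
cat >> h.py <<'E'
def go(x,y,z,yaw=None,jaw=None):
    """shift (cm) along tool axes and turn to reach TCP x,y,z; jaw = world azimuth of the jaw axis (mod pi)"""
    st=state(); M=R.from_rotvec(st["tcp_rot"]).as_matrix()
    s=M.T@(np.array([x,y,z])-st["ee_pos"])*100
    j=np.arctan2(M[1,2],M[0,2]); turn=0
    if jaw is not None:
        # tool x points down: turn about tool x by +a lowers azimuth by a
        turn=-((jaw-j+np.pi/2)%np.pi-np.pi/2)
    print("at",st["ee_pos"].round(4),"jaw az",round(j,3),"q7",st["qpos"][6].round(2),"tilt",M[2,0].round(4),"t",round(st["t"],2)); print("shift cm",s.round(2),"turn",round(turn,3),"rows",np.linalg.norm(s)/5,abs(turn)/.15)
E
python3 - <<'E'
from h import *
print(R.from_rotvec(state()["tcp_rot"]).as_matrix().round(3))
go(.42,.24,.22)
E
```

```text
[[ 0.    -0.973  0.232]
 [ 0.     0.232  0.973]
 [-1.    -0.     0.   ]]
at [0.1506 0.6323 0.2366] jaw az 1.337 q7 -0.06 tilt -1.0 t 1.2
shift cm [  1.66 -35.29 -31.92] turn 0 rows 9.523717523671234 0.0
```

Emit:
move_arm(moves=[[100,[1,-3.5,-3.2],0],[100,[1.6,-7,-6.4],0],[100,[1.6,-10.5,-9.6],0],[100,[1.6,-14,-12.8],0],[100,[1.6,-17.5,-16],0],[100,[1.6,-21,-19.2],0],[100,[1.6,-24.5,-22.4],0],[100,[1.6,-28,-25.6],0],[100,[1.6,-31.5,-28.8],0],[100,[1.6,-35,-32],0]], newtons=20)

```text
t: 2.2
ee_pos: [0.4178, 0.2382, 0.221]
tcp_rot: [-1.035, 1.309, 1.035]
ft_force: [1.0, 0.7, 0.2]
opening: 0.0873
```

```bash
python3 - <<'E'
from h import *
st=state(); p,d=grab_frame("wrist"); cv2.imwrite("pics/w1.png",cv2.resize(p[:,:,::-1],None,fx=1.5,fy=1.5))
for t in ["hex_nut_mid","sleeve_mid","square_flange_mid"]:
    for r in masks_of("wrist",t)[:3]: print(t,round(r["confidence"],2),np.round(r["centre"],1),p[r["pixels"]].mean(0).astype(int))
go(.4,.1,.22)
E
```

```text
hex_nut_mid 0.66 [145.9 286.6] [86 86 85]
square_flange_mid 0.96 [207.1 143.2] [181 179 174]
square_flange_mid 0.95 [209.7 319.6] [ 41  69 129]
at [0.4175 0.2391 0.2208] jaw az 1.334 q7 0.75 tilt -1.0 t 2.4
shift cm [  0.07  -1.57 -13.94] turn 0 rows 2.8047085824618714 0.0
```

View pics/w1.png

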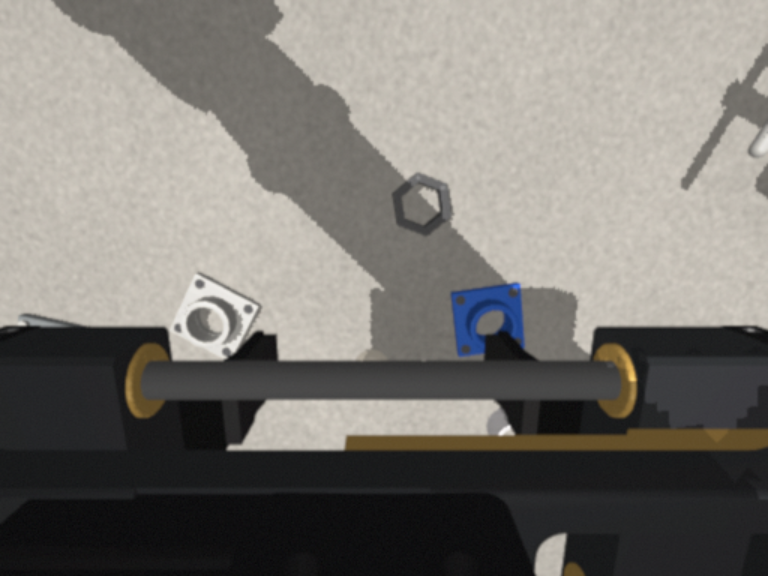

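Wrist picture: grey square flange at (212,318), blue look-alike at (490,320), nut at (421,205), in 1.5× pixels. I take the grey one. Next I measure both parts here.

```bash
cat >> h.py <<'E'
def wm(name,zt,cam="wrist",near=None,tag=None):
    """measure the ring top at height zt; returns best non-blue candidate"""
    st=state(); p,d=grab_frame(cam); P=cloud(cam,d,st); out=[]
    for r in masks_of(cam,name):
        m=r["pixels"]&(d>0); c=p[r["pixels"]].mean(0)
        if c[2]>1.5*c[0]: continue
        s=P[m]; s=s[abs(s[:,2]-zt)<.005]
        if len(s)<8: continue
        s2=s[:,:2].astype(np.float32)
        (x,y),rad=cv2.minEnclosingCircle(s2); h=cv2.convexHull(s2); M=cv2.moments(h)
        hc=np.array([M["m10"],M["m01"]])/M["m00"] if M["m00"] else None
        print(name,round(r["confidence"],2),"px",np.round(r["centre"],0),"encl",np.round([x,y,rad],4),"hull",hc.round(4),"z",np.median(s[:,2]).round(4),len(s),"rect",np.round(cv2.minAreaRect(s2)[1],4),np.round(cv2.minAreaRect(s2)[2],1))
        out.append((s2,r,m))
    if tag: cv2.imwrite(f"pics/{tag}.png",cv2.resize(p[:,:,::-1],None,fx=1.5,fy=1.5))
    return out,p,d,P,st
E
python3 - <<'E'
from h import *
wm("square_flange_mid",.028); 
o,p,d,P,st=wm("hex_nut_mid",.02)
s=o[0][0]; c=np.array(cv2.minEnclosingCircle(s)[0])
# hex orientation: minimise max support
best=[]
for a in np.radians(np.arange(0,60,1)):
    w=[ (s@np.array([np.cos(a+k*np.pi/3),np.sin(a+k*np.pi/3)])) for k in range(3)]
    best.append((sum(x.max()-x.min() for x in w)/3,np.degrees(a)))
print(sorted(best)[:5],max(best))
q=P[(d>0)&(d<.5)]; 
cv2.imwrite("pics/nut.png",cv2.resize(p[100:190,230:345,::-1],None,fx=5,fy=5,interpolation=cv2.INTER_CUBIC))
cv2.imwrite("pics/sqf.png",cv2.resize(p[170:250,90:205,::-1],None,fx=5,fy=5,interpolation=cv2.INTER_CUBIC))
E
```

```text
square_flange_mid 0.64 px [206. 142.] encl [0.4262 0.079  0.0219] hull [0.4261 0.0792] z 0.0282 479 rect [0.0422 0.0423] 69.3
hex_nut_mid 0.73 px [134. 288.] encl [0.3708 0.2851 0.0253] hull [0.3706 0.2854] z 0.021 610 rect [0.0499 0.0452] 53.6
[(np.float64(0.04579395899624642), np.float64(26.0)), (np.float64(0.04582383586572689), np.float64(25.0)), (np.float64(0.04585011205571235), np.float64(27.0)), (np.float64(0.045902574212095267), np.float64(24.000000000000004)), (np.float64(0.04604304102143608), np.float64(23.0))] (np.float64(0.0500977104615682), np.float64(57.00000000000001))
```

View pics/sqf.png

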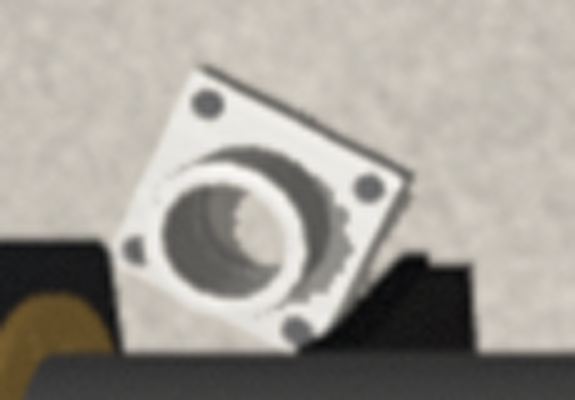

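View pics/nut.png

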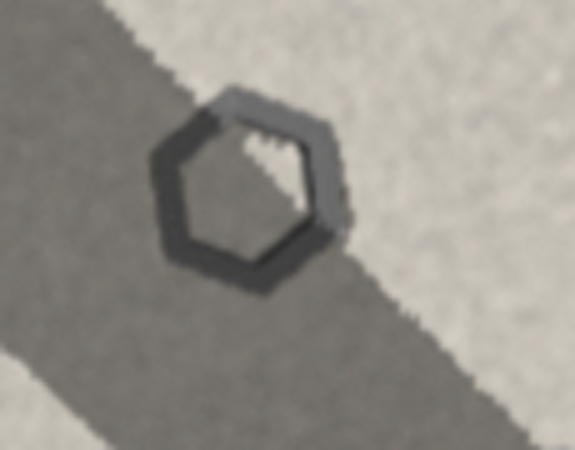

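```bash
python3 - <<'E'
from h import *
go(.4262,.079,.11); go(.4262,.079,.026)
E
```

```text
at [0.4161 0.2414 0.2205] jaw az 1.34 q7 0.75 tilt -1.0 t 2.6
shift cm [ 11.05  -4.7  -15.58] turn 0 rows 3.9344443829876248 0.0
at [0.4161 0.2414 0.2205] jaw az 1.34 q7 0.75 tilt -1.0 t 2.6
shift cm [ 19.45  -4.7  -15.58] turn 0 rows 5.0725817409250755 0.0
```

Emit:
move_arm(moves=[[100,[2,-1,-4],0],[100,[4,-2.4,-8],0],[100,[6,-3.6,-12],0],[100,[9,-4.7,-15.6],0],[100,[11,-4.7,-15.6],0],[100,[11,-4.7,-15.6],0],[100,[11,-4.7,-15.6],0]])

```text
t: 3.3
ee_pos: [0.4266, 0.0786, 0.111]
tcp_rot: [-1.037, 1.31, 1.037]
ft_force: [-0.2, 0.9, 0.2]
opening: 0.0872
```

```bash
python3 - <<'E'
from h import *
go(.4262,.079,.026)
p,d=grab_frame("wrist"); cv2.imwrite("pics/w2.png",cv2.resize(p[:,:,::-1],None,fx=1.5,fy=1.5))
go(.4262,.079,.026)
p,d=grab_frame("wrist")
go(.4262,.079,.026)
E
```

```text
at [0.4266 0.0786 0.111 ] jaw az 1.339 q7 1.08 tilt -1.0 t 3.3
shift cm [8.5  0.04 0.03] turn 0 rows 1.699481957235042 0.0
at [0.4272 0.0789 0.1115] jaw az 1.34 q7 1.08 tilt -1.0 t 3.35
shift cm [ 8.55  0.11 -0.02] turn 0 rows 1.7110800316622718 0.0
at [0.4274 0.0789 0.1118] jaw az 1.34 q7 1.08 tilt -1.0 t 3.4
shift cm [ 8.58  0.14 -0.03] turn 0 rows 1.7165676866352424 0.0
```

View pics/w2.png

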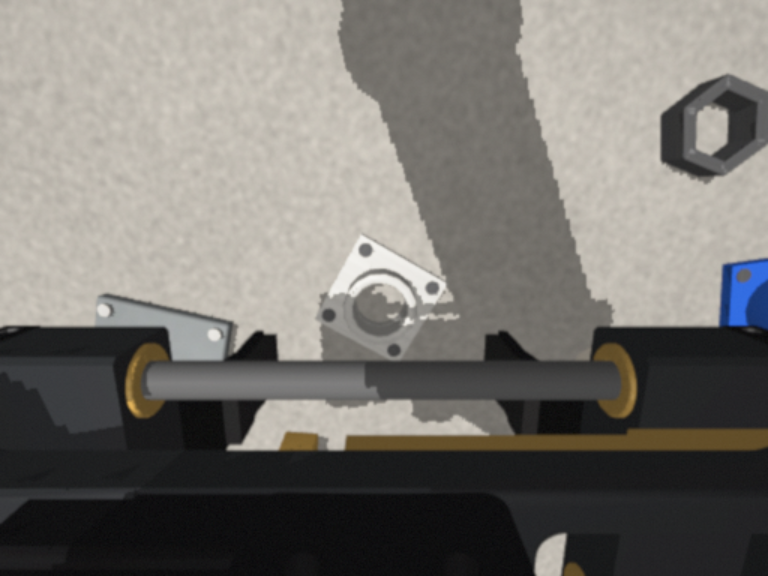

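The grey square flange (hub at (383,300)) lies centred between the fingers. Now I descend and close.

Emit:
move_arm(moves=[[100,[3,0,0],0],[100,[6,0,0],0],[100,[8.5,0,0],0],[100,[8.5,0,0],0],[10,[8.5,0,0],0],[10,[8.5,0,0],0],[10,[8.5,0,0],0],[10,[8.5,0,0],0],[10,[8.5,0,0],0],[10,[8.5,0,0],0]], newtons=25)

```text
t: 4.4
ee_pos: [0.4267, 0.0774, 0.0259]
tcp_rot: [-1.035, 1.31, 1.035]
ft_force: [-0.9, -0.3, -0.1]
opening: 0.0473
```

Emit:
move_arm(moves=[[10,[0,0,0],0],[10,[0,0,0],0],[10,[0,0,0],0]])

```text
t: 4.7
ee_pos: [0.4267, 0.0775, 0.0258]
tcp_rot: [-1.035, 1.31, 1.035]
ft_force: [-0.6, 1.0, 3.9]
opening: 0.0434
```

Emit:
move_arm(moves=[[10,[-3,0,0],0],[10,[-7,0,0],0],[10,[-11,0,0],0],[10,[-14,-3,-3],0],[10,[-17,-6,-6],0],[10,[-17,-9.5,-9.5],0],[10,[-17,-12.6,-12.7],0],[10,[-17,-12.6,-12.7],0],[10,[-17,-12.6,-12.7],0]])

```text
t: 5.6
ee_pos: [0.5189, -0.0766, 0.1943]
tcp_rot: [-1.033, 1.315, 1.034]
ft_force: [-0.1, 1.4, -2.9]
opening: 0.0436
```

```bash
cat >> h.py <<'E'
def post(zt,near,cam="wrist",tag=None):
    st=state(); p,d=grab_frame(cam); P=cloud(cam,d,st)
    ok=(d>0)&(np.hypot(P[:,:,0]-near[0],P[:,:,1]-near[1])<.03)
    for lo,hi in [(.02,.04),(.04,zt-.012),(zt-.006,zt+.003)]:
        s=P[ok&(P[:,:,2]>lo)&(P[:,:,2]<hi)]
        if len(s)>4:
            s2=s[:,:2].astype(np.float32); C=R.from_rotvec([0,0,0])
            A=np.c_[2*s2,np.ones(len(s2))]; sol=np.linalg.lstsq(A,(s2**2).sum(1),rcond=None)[0]
            # centre with radius fixed 8 mm
            from scipy.optimize import least_squares
            f=least_squares(lambda c:np.hypot(*(s2-c).T)-.008,s2.mean(0)+[.004,0],loss="soft_l1",f_scale=.001).x
            print("z",lo,hi,"mean",s2.mean(0).round(4),"r8 fit",f.round(4),len(s))
    b=(d>0)&(np.hypot(P[:,:,0]-near[0],P[:,:,1]-near[1])<.07)&(abs(P[:,:,2]-.01)<.003)
    print("base",cv2.minAreaRect(P[b][:,:2].astype(np.float32)),cv2.minEnclosingCircle(P[b][:,:2].astype(np.float32)))
    if tag: cv2.imwrite(f"pics/{tag}.png",cv2.resize(p[:,:,::-1],None,fx=1.5,fy=1.5))
    print("pose",st["ee_pos"].round(4))
E
python3 - <<'E'
from h import *
post(.082,(.436,-.078),tag="w3")
for c in ["top","scene"]: post(.082,(.436,-.078),cam=c)
E
```

```text
z 0.02 0.04 mean [ 0.4441 -0.0715] r8 fit [ 0.4507 -0.0677] 8
z 0.04 0.07 mean [ 0.4425 -0.0712] r8 fit [ 0.4485 -0.0661] 20
z 0.076 0.085 mean [ 0.4378 -0.0749] r8 fit [ 0.4387 -0.0805] 193
base ((0.43764105439186096, -0.07502831518650055), (0.08398005366325378, 0.08417198807001114), 63.3323860168457) ((0.4373832941055298, -0.07446955144405365), 0.05808527395129204)
pose [ 0.5189 -0.0766  0.1943]
base ((0.4351452887058258, -0.03337220102548599), (0.013181854970753193, 0.04223104938864708), 79.2940902709961) ((0.434240460395813, -0.037959445267915726), 0.021265454590320587)
pose [ 0.5187 -0.075   0.1943]
z 0.02 0.04 mean [ 0.4436 -0.0769] r8 fit [ 0.451 -0.079] 19
base ((0.43910926580429077, -0.07560945302248001), (0.08406513184309006, 0.08460907638072968), 64.06439971923828) ((0.4392865300178528, -0.07541584968566895), 0.05673643574118614)
pose [ 0.5187 -0.0741  0.1945]
```

View pics/w3.png

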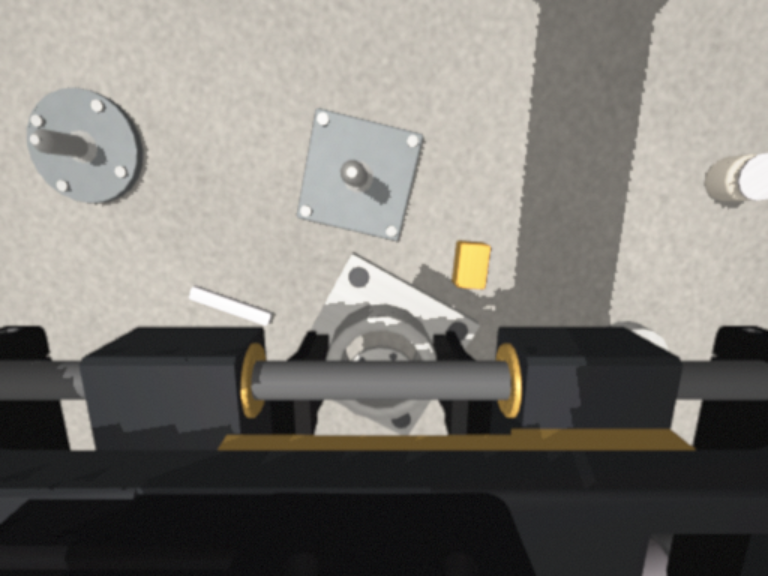

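```bash
python3 - <<'E'
from h import *
go(.438,-.075,.15)
E
```

```text
at [ 0.5188 -0.0738  0.1947] jaw az 1.339 q7 1.48 tilt -1.0 t 5.75
shift cm [ 4.49  7.83 -1.97] turn 0 rows 1.8481270762105282 0.0
```

Emit:
move_arm(moves=[[10,[1,3,-1],0],[10,[2,6,-1.6],0],[10,[3,7.8,-2],0],[10,[4.5,7.8,-2],0],[10,[4.5,7.8,-2],0],[10,[4.5,7.8,-2],0]])

```text
t: 6.35
ee_pos: [0.4392, -0.0759, 0.1509]
tcp_rot: [-1.036, 1.31, 1.037]
ft_force: [1.4, 0.5, -2.5]
opening: 0.043
```

```bash
python3 - <<'E'
from h import *
go(.438,-.075,.036)
p,d=grab_frame("wrist"); cv2.imwrite("pics/w4.png",cv2.resize(p[:,:,::-1],None,fx=1.5,fy=1.5))
p,d=grab_frame("scene"); cv2.imwrite("pics/s4.png",cv2.resize(p[100:260,130:350,::-1],None,fx=3,fy=3))
go(.438,-.075,.036)
E
```

```text
at [ 0.4392 -0.0759  0.1509] jaw az 1.339 q7 1.4 tilt -1.0 t 6.35
shift cm [11.49  0.14  0.06] turn 0 rows 2.2976159118442356 0.0
at [ 0.44   -0.0764  0.1514] jaw az 1.338 q7 1.4 tilt -1.0 t 6.45
shift cm [11.54  0.24  0.09] turn 0 rows 2.307824312819686 0.0
```

View pics/w4.png

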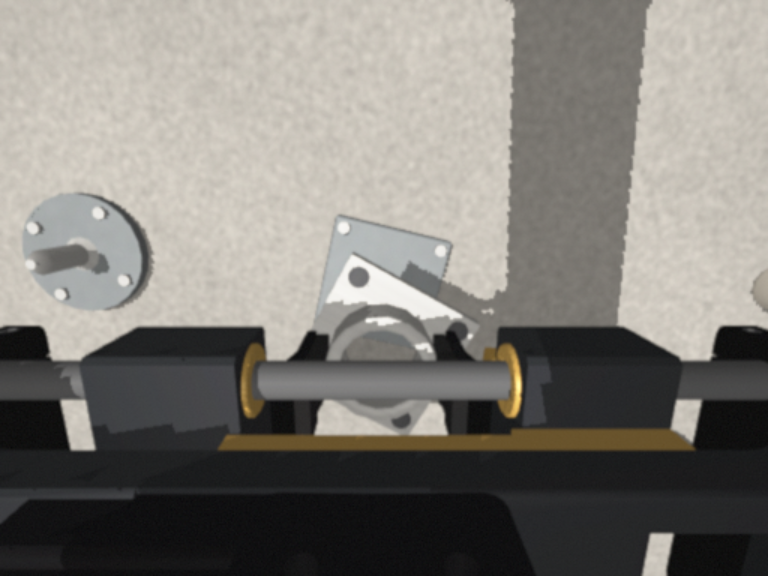

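View pics/s4.png

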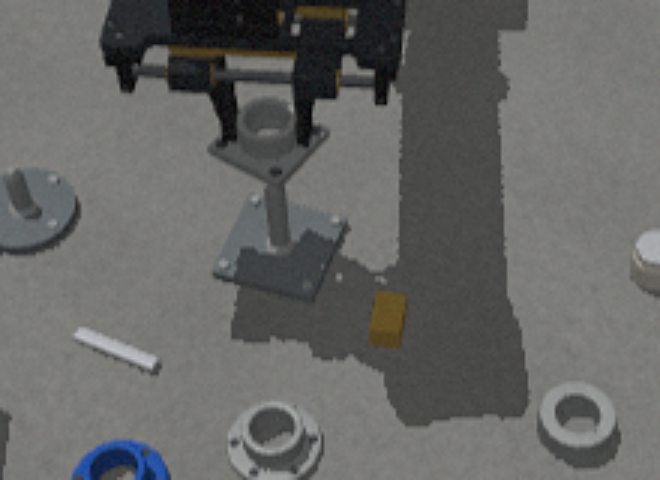

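The flange hangs over the post at (278,190) in the scene crop and looks lined up. I descend in stages and watch the force.

Emit:
move_arm(moves=[[10,[2,0.1,0.1],0],[10,[4,0.1,0.1],0],[10,[6,0.1,0.1],0],[10,[8,0.1,0.1],0],[10,[9.5,0.1,0.1],0],[10,[10.5,0.1,0.1],0],[10,[11.2,0.1,0.1],0],[10,[11.2,0.1,0.1],0]])

```text
t: 7.25
ee_pos: [0.4383, -0.0756, 0.0382]
tcp_rot: [-1.035, 1.312, 1.036]
ft_force: [-0.9, 1.0, -2.5]
opening: 0.0434
```

Emit:
move_arm(moves=[[10,[0.15,0,0],0],[10,[0.3,0,0],0],[10,[0.3,0,0],0]])

```text
t: 7.55
ee_pos: [0.4388, -0.0755, 0.0359]
tcp_rot: [-1.035, 1.31, 1.035]
ft_force: [-2.0, 0.1, -2.1]
opening: 0.0432
```

Emit:
move_arm(moves=[[10,[0.1,0,0],0],[10,[0.1,0,0],0]])

```text
t: 7.75
ee_pos: [0.4388, -0.0756, 0.0357]
tcp_rot: [-1.035, 1.31, 1.036]
ft_force: [-3.9, -0.3, 8.6]
opening: 0.0431
```

Emit:
move_arm(moves=[[60,[0,0,0],0],[60,[0,0,0],0],[60,[0,0,0],0],[60,[0,0,0],0],[60,[-3,0,0],0],[60,[-7,0,0],0],[60,[-11,0,0],0],[60,[-15,0,0],0],[60,[-16.5,-2,4],0]])

```text
t: 8.65
ee_pos: [0.4678, -0.0457, 0.2044]
tcp_rot: [-1.03, 1.307, 1.026]
ft_force: [1.6, -0.1, 0.5]
opening: 0.0521
```

Emit:
move_arm(moves=[[100,[0,-1.6,4.2],0],[100,[0,-3.2,8.4],0],[100,[0,-4.8,12.6],0],[100,[0,-6.4,17],0],[100,[0,-8,21.4],0],[100,[0,-9.6,25.8],0],[100,[0,-11.2,30],0],[100,[0,-12.8,34.2],0],[100,[0,-14.6,38.5],0],[100,[0,-14.6,38.5],0]])

```text
t: 9.65
ee_pos: [0.6984, 0.3074, 0.1945]
tcp_rot: [-1.04, 1.31, 1.044]
ft_force: [-1.1, 1.0, 0.0]
opening: 0.0872
```

```bash
python3 - <<'E'
from h import *
p,d=grab_frame("scene"); cv2.imwrite("pics/s5.png",cv2.resize(p[100:260,130:350,::-1],None,fx=3,fy=3))
go(.6035,.323,.2)
wm("sleeve_mid",.032,tag="w5")
for t,z in [("square_flange_mid",.038)]:
    for c in ["scene","top"]: wm(t,z,cam=c)
go(.6035,.323,.2)
E
```

```text
at [0.6979 0.3034 0.1956] jaw az 1.342 q7 1.05 tilt -1.0 t 9.7
shift cm [-0.41  9.64 -0.23] turn 0 rows 1.9294826520777657 0.0
sleeve_mid 0.96 px [ 90. 256.] encl [0.6031 0.3254 0.0209] hull [0.6034 0.3253] z 0.0328 423 rect [0.0401 0.0401] 76.0
square_flange_mid 0.84 px [180. 227.] encl [ 0.4396 -0.0755  0.022 ] hull [ 0.4408 -0.0756] z 0.0359 99 rect [0.0421 0.0376] 81.5
square_flange_mid 0.75 px [228. 272.] encl [ 0.4372 -0.0777  0.0216] hull [ 0.4374 -0.0777] z 0.0372 94 rect [0.041  0.0415] 0.1
at [0.6985 0.2978 0.2009] jaw az 1.335 q7 1.05 tilt -1.0 t 10.0
shift cm [0.08 9.82 0.24] turn 0 rows 1.9654164111892463 0.0
```

View pics/w5.png

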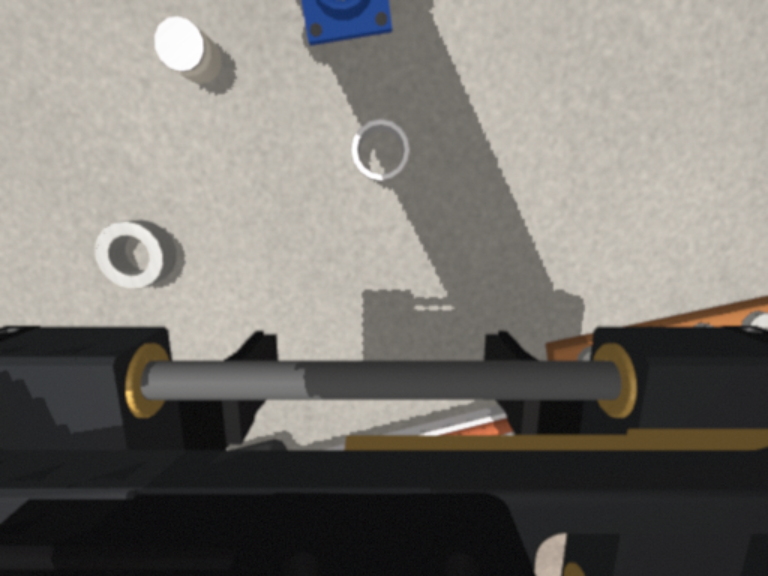

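View pics/s5.png

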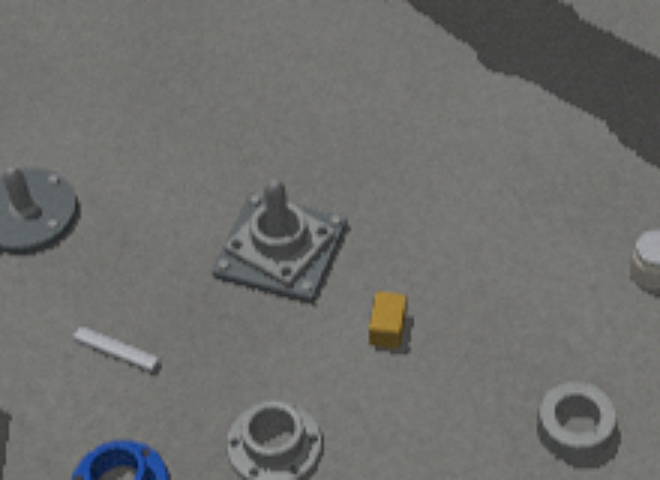

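The square flange sits on the tall spindle. The arm was still settling during that wrist shot, so I measure the sleeve (at (380,150)) again.

```bash
python3 - <<'E'
from h import *
wm("sleeve_mid",.032)
wm("collar_mid",.024)
go(.6035,.323,.115)
E
```

```text
sleeve_mid 0.59 px [ 87. 258.] encl [0.6032 0.3252 0.0208] hull [0.6033 0.325 ] z 0.0327 408 rect [0.0396 0.0394] 76.7
collar_mid 0.56 px [171.  90.] encl [0.6342 0.1149 0.0275] hull [0.6338 0.1153] z 0.0246 1125 rect [0.0534 0.0521] 22.4
at [0.6983 0.2989 0.2004] jaw az 1.336 q7 1.05 tilt -1.0 t 10.2
shift cm [8.54 9.79 0.13] turn 0 rows 2.598035355101831 0.0
```

Emit:
move_arm(moves=[[100,[2,3,0.1],0],[100,[4,6,0.2],0],[100,[6,9,0.3],0],[100,[8,9.8,0.3],0],[100,[9,9.8,0.3],0],[100,[9,9.8,0.3],0],[100,[9,9.8,0.3],0],[100,[9,9.8,0.3],0]])

```text
t: 11.0
ee_pos: [0.6056, 0.3244, 0.111]
tcp_rot: [-1.035, 1.309, 1.033]
ft_force: [0.3, 0.2, -0.3]
opening: 0.0871
```

```bash
python3 - <<'E'
from h import *
go(.6032,.325,.018)
p,d=grab_frame("wrist"); cv2.imwrite("pics/w6.png",cv2.resize(p[:,:,::-1],None,fx=1.5,fy=1.5))
go(.6032,.325,.018)
E
```

```text
at [0.6056 0.3244 0.111 ] jaw az 1.335 q7 0.97 tilt -1.0 t 11.0
shift cm [ 9.3   0.27 -0.01] turn 0 rows 1.8604691192102414 0.0
at [0.6054 0.3245 0.1109] jaw az 1.336 q7 0.97 tilt -1.0 t 11.05
shift cm [ 9.29  0.24 -0.02] turn 0 rows 1.8582864465700002 0.0
```

View pics/w6.png

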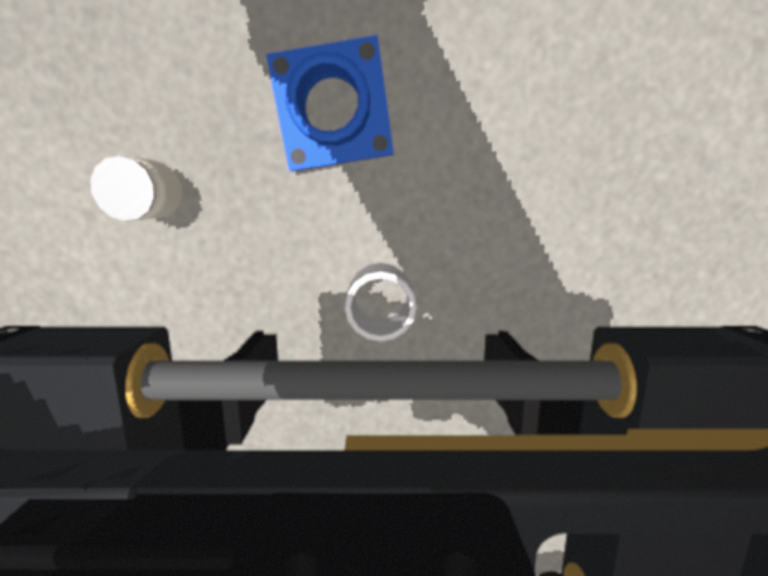

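The sleeve at (380,303) lies between the fingers. I descend and grip.

Emit:
move_arm(moves=[[100,[3,0.2,0],0],[100,[6,0.2,0],0],[100,[8.5,0.2,0],0],[100,[9.3,0.2,0],0],[100,[9.3,0.2,0],0],[10,[9.3,0.2,0],0],[10,[9.3,0.2,0],0],[10,[9.3,0.2,0],0],[10,[9.3,0.2,0],0],[10,[9.3,0.2,0],0]], newtons=20)

```text
t: 12.05
ee_pos: [0.6019, 0.3256, 0.0169]
tcp_rot: [-1.035, 1.31, 1.035]
ft_force: [-0.9, 0.3, 0.5]
opening: 0.0549
```

Emit:
move_arm(moves=[[10,[0,0,0],0],[10,[0,0,0],0],[10,[0,0,0],0],[10,[0,0,0],0]])

```text
t: 12.45
ee_pos: [0.6018, 0.3255, 0.0166]
tcp_rot: [-1.035, 1.311, 1.035]
ft_force: [-0.3, -0.6, 0.2]
opening: 0.0422
```

```bash
python3 - <<'E'
from h import *
go(.438,-.0755,.19)
E
```

```text
at [0.6018 0.3255 0.0166] jaw az 1.337 q7 0.99 tilt -1.0 t 12.45
shift cm [-17.34   6.64 -42.8 ] turn 0 rows 9.331442933577662 0.0
```

Emit:
move_arm(moves=[[10,[-2,0,0],0],[10,[-6,0,0],0],[10,[-10,0,-2],0],[10,[-14,0.5,-6],0],[10,[-17.3,1,-10.5],0],[10,[-17.3,1.8,-15],0],[10,[-17.3,2.6,-19.5],0],[10,[-17.3,3.4,-24],0],[10,[-17.3,4.2,-28.5],0],[10,[-17.3,5,-33],0]])

```text
t: 13.45
ee_pos: [0.4755, 0.0142, 0.1893]
tcp_rot: [-1.035, 1.31, 1.035]
ft_force: [0.1, -0.5, -0.3]
opening: 0.0417
```

```bash
python3 - <<'E'
from h import *
go(.437,-.0755,.17)
E
```

```text
at [0.4755 0.0142 0.1893] jaw az 1.337 q7 1.23 tilt -1.0 t 13.45
shift cm [ 1.93  1.66 -9.62] turn 0 rows 1.991023172685681 0.0
```

Emit:
move_arm(moves=[[10,[0.5,0.6,-3.5],0],[10,[1,1.2,-7],0],[10,[1.5,1.6,-9],0],[10,[1.9,1.6,-9.6],0],[10,[1.9,1.6,-9.6],0],[10,[1.9,1.6,-9.6],0],[10,[1.9,1.6,-9.6],0]])

```text
t: 14.15
ee_pos: [0.4396, -0.0723, 0.1707]
tcp_rot: [-1.037, 1.31, 1.037]
ft_force: [-0.4, -0.3, -1.2]
opening: 0.0417
```

```bash
python3 - <<'E'
from h import *
go(.437,-.0755,.0548)
p,d=grab_frame("wrist"); cv2.imwrite("pics/w7.png",cv2.resize(p[:,:,::-1],None,fx=1.5,fy=1.5))
p,d=grab_frame("scene"); cv2.imwrite("pics/s7.png",cv2.resize(p[70:230,130:350,::-1],None,fx=3,fy=3))
go(.437,-.0755,.0548)
E
```

```text
at [ 0.4396 -0.0723  0.1707] jaw az 1.339 q7 1.37 tilt -1.0 t 14.15
shift cm [11.59  0.18 -0.36] turn 0 rows 2.319812351281752 0.0
at [ 0.4394 -0.0727  0.1707] jaw az 1.339 q7 1.37 tilt -1.0 t 14.25
shift cm [11.59  0.17 -0.32] turn 0 rows 2.318275138503832 0.0
```

View pics/s7.png

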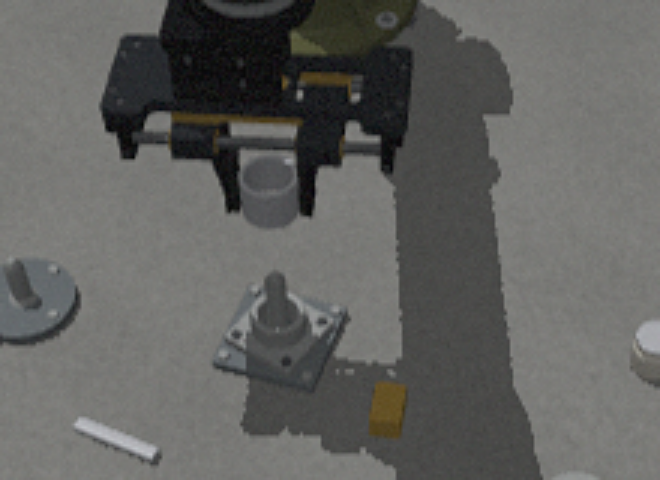

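View pics/w7.png

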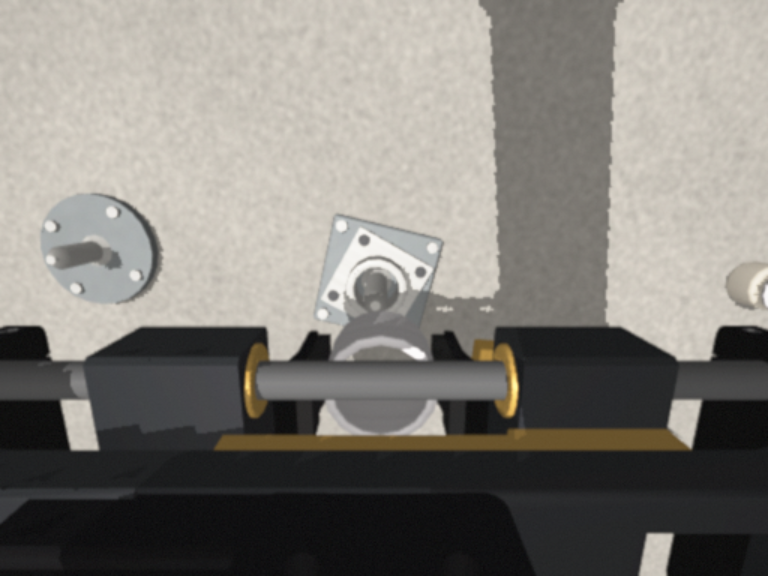

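The sleeve hangs high over the post with the flange hub at (375,287). I measure the relative offset from the wrist view, and the short spindle at (98,250) as well.

```bash
python3 - <<'E'
from h import *
wm("square_flange_mid",.038)
o,p,d,P,st=wm("sleeve_mid",.185)
ok=(d>0)&(np.hypot(P[:,:,0]-.438,P[:,:,1]+.075)<.03)&(abs(P[:,:,2]-.081)<.006); print("tip",P[ok].mean(0).round(4),ok.sum())
b=(d>0)&(np.hypot(P[:,:,0]-.367,P[:,:,1]+.278)<.07)&(abs(P[:,:,2]-.01)<.003); print("short",cv2.minEnclosingCircle(P[b][:,:2].astype(np.float32)))
b=(d>0)&(np.hypot(P[:,:,0]-.367,P[:,:,1]+.278)<.07)&(abs(P[:,:,2]-.053)<.004); print("short tip",P[b].mean(0).round(4),b.sum())
print(st["ee_pos"])
E
```

```text
square_flange_mid 0.92 px [177. 246.] encl [ 0.4381 -0.0751  0.022 ] hull [ 0.437  -0.0748] z 0.0387 540 rect [0.0426 0.0385] 77.1
sleeve_mid 0.92 px [267. 255.] encl [ 0.4403 -0.0732  0.0211] hull [ 0.4398 -0.073 ] z 0.1863 1511 rect [0.0394 0.039 ] 77.0
tip [ 0.4358 -0.0749  0.0794] 185
short ((0.3662784993648529, -0.2757332921028137), 0.042805060744285583)
short tip [ 0.3666 -0.2734  0.0524] 135
[ 0.43921141 -0.07307698  0.17060577]
```

Emit:
move_arm(moves=[[10,[1.5,0.2,-0.2],0],[10,[3,0.2,-0.2],0],[10,[5,0.2,-0.2],0],[10,[7,0.2,-0.2],0],[10,[9,0.2,-0.2],0],[10,[10.5,0.2,-0.2],0],[10,[11.2,0.2,-0.2],0],[10,[11.2,0.2,-0.2],0],[10,[11.2,0.2,-0.2],0]])

```text
t: 15.35
ee_pos: [0.437, -0.0752, 0.0591]
tcp_rot: [-1.036, 1.31, 1.035]
ft_force: [-0.3, -0.1, -1.0]
opening: 0.042
```

Emit:
move_arm(moves=[[10,[0.1,0,0],0],[10,[0.2,0,0],0],[10,[0.2,0,0],0]])

```text
t: 15.65
ee_pos: [0.4368, -0.0751, 0.0569]
tcp_rot: [-1.035, 1.31, 1.035]
ft_force: [-0.1, -0.2, -0.8]
opening: 0.0422
```

Emit:
move_arm(moves=[[10,[0.1,0,0],0],[10,[0.2,0,0],0],[10,[0.2,0,0],0]])

```text
t: 15.95
ee_pos: [0.4366, -0.0751, 0.0546]
tcp_rot: [-1.035, 1.311, 1.035]
ft_force: [-0.3, 0.2, -1.4]
opening: 0.0418
```

Emit:
move_arm(moves=[[10,[0.1,0,0],0],[10,[0.1,0,0],0]])

```text
t: 16.15
ee_pos: [0.4366, -0.0751, 0.0544]
tcp_rot: [-1.034, 1.311, 1.036]
ft_force: [-4.3, 1.2, 9.9]
opening: 0.0422
```

Emit:
move_arm(moves=[[60,[0,0,0],0],[60,[0,0,0],0],[60,[0,0,0],0],[60,[0,0,0],0],[60,[-3,0,0],0],[60,[-7,0,0],0],[60,[-11,0,0],0],[80,[-14.5,0.6,3],0],[100,[-14.5,1.6,7],0],[100,[-14.5,2.6,11],0]])

```text
t: 17.15
ee_pos: [0.4375, 0.0392, 0.2001]
tcp_rot: [-1.034, 1.307, 1.033]
ft_force: [1.0, 0.5, 0.1]
opening: 0.0684
```

Emit:
move_arm(moves=[[100,[0,1,4],-0.1],[100,[0,2,8],-0.15],[100,[0,3,12],-0.15],[100,[0,4,16],-0.15],[100,[0,5,19.5],-0.15],[100,[0,5.4,22],-0.15],[100,[0,5.4,22.6],-0.15],[100,[0,5.4,22.6],-0.15],[100,[0,5.4,22.6],-0.15],[100,[0,5.4,22.6],-0.15]])

```text
t: 18.15
ee_pos: [0.4369, 0.2685, 0.1986]
tcp_rot: [-1.146, 1.249, 1.145]
ft_force: [0.1, -0.0, -0.3]
opening: 0.087
```

```bash
cat >> h.py <<'E'
def hexo(s):
    b=[]
    for g in np.arange(0,60,.5):
        a=np.radians(g); w=[s@np.array([np.cos(a+k*np.pi/3),np.sin(a+k*np.pi/3)]) for k in range(3)]
        b.append((sum(x.max()-x.min() for x in w)/3,g))
    b.sort(); print("hex flats az",b[:4]); 
E
python3 - <<'E'
from h import *
go(.371,.284,.017)
o,p,d,P,st=wm("hex_nut_mid",.02,tag="w8"); hexo(o[0][0])
go(.371,.284,.017,jaw=np.radians(85.5))
p,d=grab_frame("scene"); cv2.imwrite("pics/s8.png",cv2.resize(p[70:230,130:350,::-1],None,fx=3,fy=3))
E
```

```text
at [0.4369 0.2685 0.1986] jaw az 1.485 q7 0.9 tilt -1.0 t 18.15
shift cm [18.16  6.7   0.97] turn 0 rows 3.876513705998035 0.0
hex_nut_mid 0.66 px [137. 268.] encl [0.3713 0.2853 0.026 ] hull [0.3707 0.2853] z 0.0209 735 rect [0.0453 0.0506] 86.5
hex flats az [(np.float64(0.04581381931520872), np.float64(26.5)), (np.float64(0.045841418282359304), np.float64(26.0)), (np.float64(0.04593018018838405), np.float64(27.0)), (np.float64(0.04596403418903169), np.float64(25.5))]
at [0.4368 0.2691 0.1988] jaw az 1.485 q7 0.9 tilt -1.0 t 18.25
shift cm [18.18  6.69  0.92] turn -0.007 rows 3.8779592751945104 0.047858417085887936
```

View pics/s8.png

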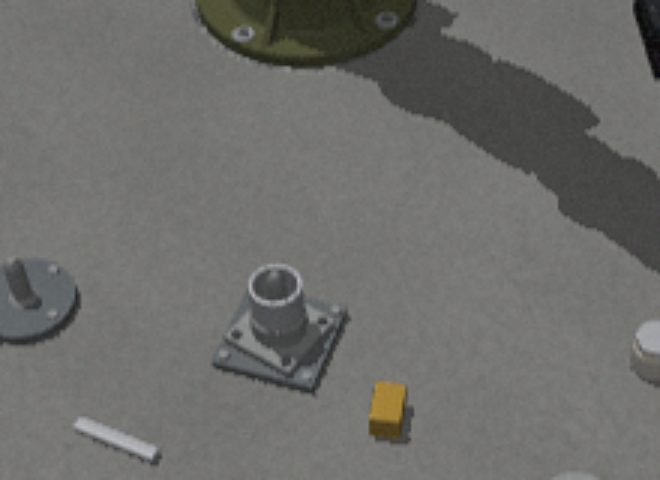

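View pics/w8.png

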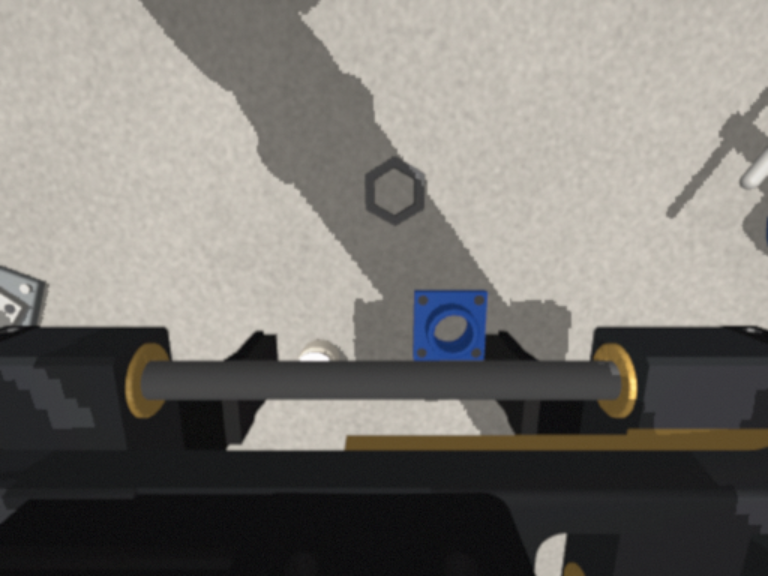

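The sleeve sits upright on the flange. The nut is at (395,190) and its flats line up with the jaws. I go to it.

Emit:
move_arm(moves=[[100,[2.5,2,0.3],-0.02],[100,[5,4.5,0.7],-0.02],[100,[8,6.7,1.1],-0.02],[100,[10,6.7,1.1],-0.02],[100,[10,6.7,1.1],-0.02],[100,[10,6.7,1.1],-0.02],[100,[10,6.7,1.1],-0.02]])

```text
t: 19.0
ee_pos: [0.3721, 0.2872, 0.1001]
tcp_rot: [-1.161, 1.236, 1.161]
ft_force: [-0.1, 0.3, 0.1]
opening: 0.0869
```

```bash
python3 - <<'E'
from h import *
go(.371,.2853,.0165)
o,p,d,P,st=wm("hex_nut_mid",.02,tag="w9"); hexo(o[0][0])
go(.371,.2853,.0165)
E
```

```text
at [0.3721 0.2872 0.1001] jaw az 1.506 q7 0.81 tilt -1.0 t 19.0
shift cm [ 8.36  0.12 -0.22] turn 0 rows 1.672491257746533 0.0
hex_nut_mid 0.96 px [214. 241.] encl [0.3702 0.2858 0.0263] hull [0.3704 0.2855] z 0.0208 1332 rect [0.0462 0.0514] 26.1
hex flats az [(np.float64(0.04623121798895454), np.float64(26.0)), (np.float64(0.04623549710143124), np.float64(26.5)), (np.float64(0.046291194066570736), np.float64(27.0)), (np.float64(0.046318512920971916), np.float64(25.5))]
at [0.3719 0.2873 0.0999] jaw az 1.506 q7 0.81 tilt -1.0 t 19.1
shift cm [ 8.34  0.09 -0.22] turn 0 rows 1.669321386971451 0.0
```

View pics/w9.png

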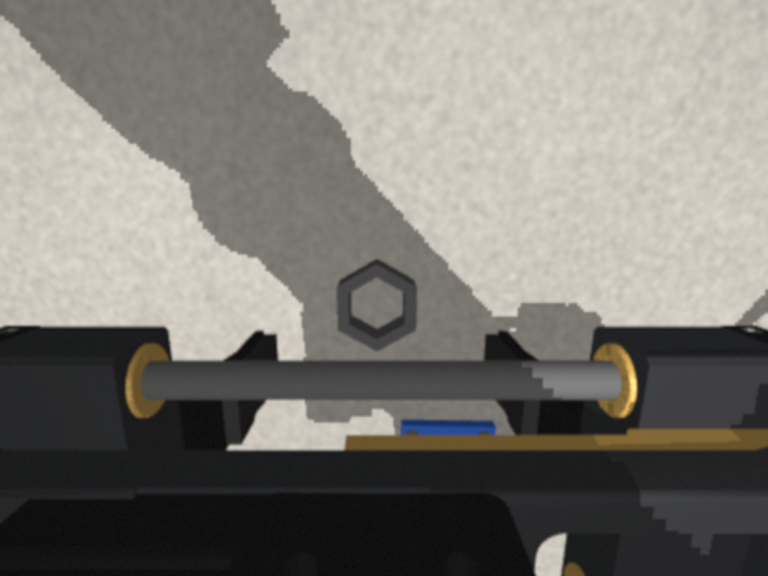

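The nut at (377,305) is square to the jaws. I descend and grip.

Emit:
move_arm(moves=[[100,[3,0.15,-0.15],0],[100,[6,0.15,-0.15],0],[100,[7.8,0.15,-0.15],0],[100,[8.2,0.15,-0.15],0],[100,[8.2,0.15,-0.15],0],[10,[8.2,0.15,-0.15],0],[10,[8.2,0.15,-0.15],0],[10,[8.2,0.15,-0.15],0],[10,[8.2,0.15,-0.15],0],[10,[8.2,0.15,-0.15],0]], newtons=20)

```text
t: 20.1
ee_pos: [0.3692, 0.2856, 0.0169]
tcp_rot: [-1.162, 1.238, 1.162]
ft_force: [-0.2, 0.0, 0.5]
opening: 0.055
```

Emit:
move_arm(moves=[[10,[0,0,0],0],[10,[0,0,0],0],[10,[0,0,0],0],[10,[0,0,0],0]])

```text
t: 20.5
ee_pos: [0.3691, 0.2855, 0.0167]
tcp_rot: [-1.162, 1.239, 1.162]
ft_force: [-0.3, -0.2, 1.1]
opening: 0.046
```

```bash
python3 - <<'E'
from h import *
go(.437,-.075,.19,jaw=1.337)
E
```

```text
at [0.3691 0.2855 0.0167] jaw az 1.507 q7 0.86 tilt -1.0 t 20.5
shift cm [-17.34  -9.07 -35.54] turn 0.17 rows 8.11392536565793 1.1335371599568278
```

Emit:
move_arm(moves=[[10,[-2,0,0],0],[10,[-6,0,0],0],[10,[-10,-2,-1],0],[10,[-14,-5,-3],0],[10,[-17.3,-8,-6],0],[10,[-17.3,-11,-10],0],[10,[-17.3,-12,-14.5],0],[10,[-17.3,-12,-19],0],[10,[-17.3,-12,-23.5],0.1],[10,[-17.3,-12,-28],0.17]])

```text
t: 21.5
ee_pos: [0.4703, -0.0036, 0.1891]
tcp_rot: [-1.032, 1.312, 1.033]
ft_force: [1.7, 0.1, -1.2]
opening: 0.0459
```

```bash
python3 - <<'E'
from h import *
go(.438,-.075,.185)
E
```

```text
at [ 0.4703 -0.0036  0.1891] jaw az 1.333 q7 1.26 tilt -1.0 t 21.5
shift cm [ 0.42  1.46 -7.7 ] turn 0 rows 1.569357453167982 0.0
```

Emit:
move_arm(moves=[[10,[0,0.7,-3],0],[10,[0.3,1.2,-6],0],[10,[0.4,1.5,-7.7],0],[10,[0.4,1.5,-7.7],0],[10,[0.4,1.5,-7.7],0],[10,[0.4,1.5,-7.7],0]])

```text
t: 22.1
ee_pos: [0.4391, -0.0716, 0.1856]
tcp_rot: [-1.037, 1.31, 1.037]
ft_force: [0.7, -0.4, -1.0]
opening: 0.046
```

```bash
python3 - <<'E'
from h import *
wm("sleeve_mid",.070,tag="w10")
o,p,d,P,st=wm("hex_nut_mid",.189); print(st["ee_pos"])
for r in masks_of("wrist","hex_nut_mid"):
    s=P[r["pixels"]&(d>0)]; print(np.percentile(s,[5,50,95],axis=0).round(3),len(s))
wm("sleeve_mid",.070,cam="scene")
go(.438,-.075,.0867)
E
```

```text
sleeve_mid 0.69 px [186. 245.] encl [ 0.4375 -0.0751  0.0208] hull [ 0.4338 -0.0746] z 0.0707 352 rect [0.041  0.0301] 83.1
hex_nut_mid 0.89 px [220. 248.] encl [ 0.4396 -0.072   0.0262] hull [ 0.4401 -0.0718] z 0.1896 2316 rect [0.0514 0.0462] 46.8
[ 0.43903009 -0.07182829  0.18554294]
[[ 0.416 -0.09   0.175]
 [ 0.429 -0.072  0.189]
 [ 0.461 -0.051  0.191]] 2881
sleeve_mid 0.61 px [171. 223.] encl [ 0.4394 -0.0757  0.0208] hull [ 0.4396 -0.0754] z 0.0682 78 rect [0.0383 0.0383] 83.4
at [ 0.4387 -0.0728  0.1855] jaw az 1.338 q7 1.36 tilt -1.0 t 22.45
shift cm [ 9.88  0.01 -0.23] turn 0 rows 1.9770397470324643 0.0
```

View pics/w10.png

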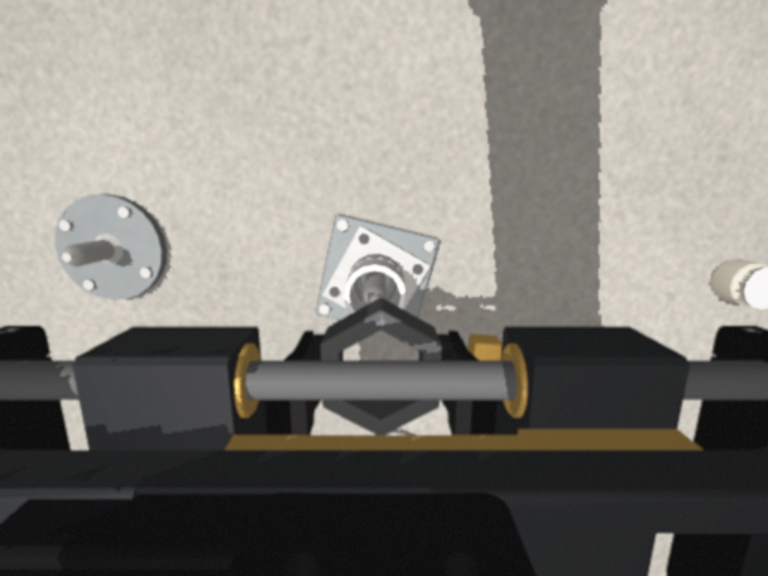

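Emit:
move_arm(moves=[[10,[1.5,0.15,-0.3],0],[10,[3,0.15,-0.3],0],[10,[5,0.15,-0.3],0],[10,[7,0.15,-0.3],0],[10,[8.5,0.15,-0.3],0],[10,[9.4,0.15,-0.3],0],[10,[9.4,0.15,-0.3],0],[10,[9.4,0.15,-0.3],0]])

```text
t: 23.25
ee_pos: [0.4368, -0.0757, 0.092]
tcp_rot: [-1.036, 1.31, 1.035]
ft_force: [0.6, 0.2, -0.6]
opening: 0.0462
```

Emit:
move_arm(moves=[[10,[0.1,0,0],0],[10,[0.2,0,0],0],[10,[0.3,0,0],0],[10,[0.3,0,0],0]])

```text
t: 23.65
ee_pos: [0.4364, -0.0756, 0.0886]
tcp_rot: [-1.035, 1.31, 1.035]
ft_force: [0.1, 0.1, -1.6]
opening: 0.046
```

Emit:
move_arm(moves=[[10,[0.1,0,0],0],[10,[0.1,0,0],0]])

```text
t: 23.85
ee_pos: [0.4363, -0.0757, 0.0875]
tcp_rot: [-1.035, 1.311, 1.035]
ft_force: [0.5, 0.3, -0.9]
opening: 0.0458
```

Emit:
move_arm(moves=[[10,[0.1,0,0],0],[10,[0.1,0,0],0]])

```text
t: 24.05
ee_pos: [0.4365, -0.0757, 0.0867]
tcp_rot: [-1.035, 1.311, 1.035]
ft_force: [-0.2, -1.3, 0.3]
opening: 0.0459
```

Emit:
move_arm(moves=[[10,[0.05,0,0],0],[10,[0.05,0,0],0]])

```text
t: 24.25
ee_pos: [0.4366, -0.0756, 0.0867]
tcp_rot: [-1.035, 1.311, 1.036]
ft_force: [-2.7, 0.5, 6.0]
opening: 0.0459
```

Emit:
move_arm(moves=[[65,[0,0,0],0],[65,[0,0,0],0],[65,[0,0,0],0],[65,[0,0,0],0],[65,[-2,0,0],0],[65,[-5,0,0],0],[65,[-9,0,0],0],[65,[-11,-3,0.3],0],[80,[-11,-7,0.8],0],[80,[-11,-11,1.2],0]])

```text
t: 25.25
ee_pos: [0.5484, -0.0889, 0.1975]
tcp_rot: [-1.037, 1.306, 1.035]
ft_force: [-0.2, 0.5, -0.2]
opening: 0.0652
```

Emit:
move_arm(moves=[[80,[0,-4,0.5],0],[80,[0,-8,1],0],[80,[0,-12,1.6],0],[80,[0,-15,2],0],[80,[0,-15,2],0],[80,[0,-15,2],0],[80,[0,-15,2],0],[80,[0,-15,2],0]])

```text
t: 26.05
ee_pos: [0.6959, -0.1048, 0.1967]
tcp_rot: [-1.034, 1.31, 1.035]
ft_force: [0.1, 0.2, 0.6]
opening: 0.0698
```

```bash
python3 - <<'E'
from h import *
go(.613,-.101,.11)
wm("round_flange_mid",.028,tag="w11")
go(.613,-.101,.11)
p,d=grab_frame("scene"); cv2.imwrite("pics/s11.png",cv2.resize(p[70:230,130:350,::-1],None,fx=3,fy=3))
E
```

```text
at [ 0.6959 -0.1048  0.1967] jaw az 1.337 q7 1.69 tilt -1.0 t 26.05
shift cm [ 8.67  8.15 -1.57] turn 0 rows 2.4001991201742374 0.0
round_flange_mid 0.77 px [101. 245.] encl [ 0.613  -0.0992  0.022 ] hull [ 0.6132 -0.0992] z 0.0287 601 rect [0.0427 0.0428] 44.0
at [ 0.6962 -0.1046  0.1969] jaw az 1.337 q7 1.69 tilt -1.0 t 26.15
shift cm [ 8.68  8.18 -1.59] turn 0 rows 2.406798988201789 0.0
```

View pics/w11.png

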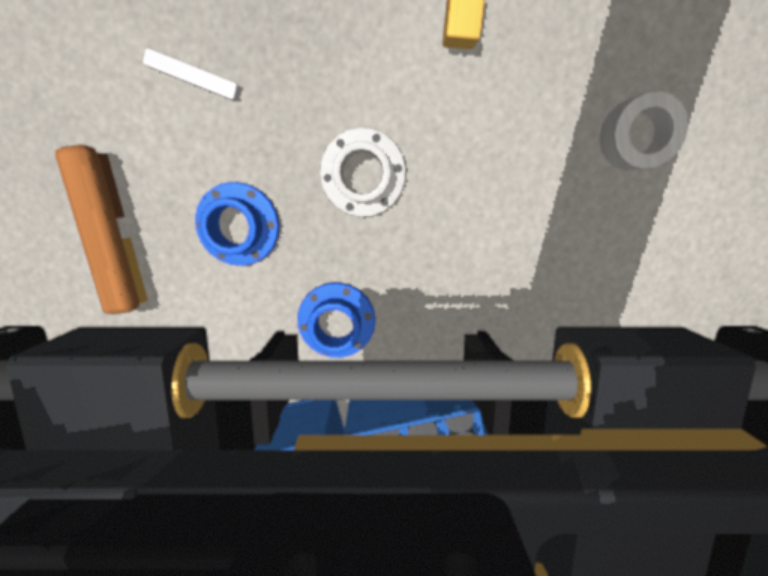

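View pics/s11.png

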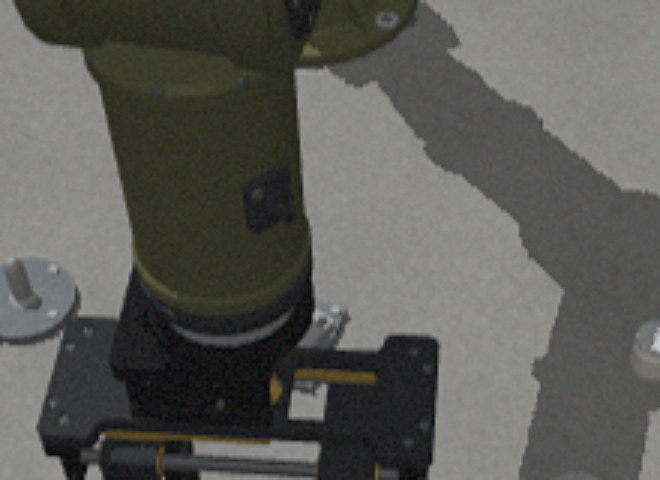

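The grey round flange is at (362,172); the blue ones at (237,223) and (337,320) stay. I go to the grey one.

Emit:
move_arm(moves=[[80,[2,3,-0.5],0],[80,[4,6,-1],0],[80,[7,8.2,-1.4],0],[80,[9,8.2,-1.4],0],[80,[9,8.2,-1.4],0],[80,[9,8.2,-1.4],0]])

```text
t: 26.8
ee_pos: [0.6142, -0.0992, 0.1069]
tcp_rot: [-1.036, 1.31, 1.035]
ft_force: [-0.2, 0.0, 0.5]
opening: 0.0698
```

```bash
python3 - <<'E'
from h import *
wm("round_flange_mid",.028,tag="w12")
go(.613,-.0995,.026)
E
```

```text
round_flange_mid 0.72 px [188. 255.] encl [ 0.6129 -0.0993  0.022 ] hull [ 0.6128 -0.0993] z 0.0285 981 rect [0.0428 0.0427] 64.8
at [ 0.6152 -0.0996  0.1078] jaw az 1.337 q7 1.71 tilt -1.0 t 26.9
shift cm [ 8.18  0.24 -0.04] turn 0 rows 1.6363111811657778 0.0
```

View pics/w12.png

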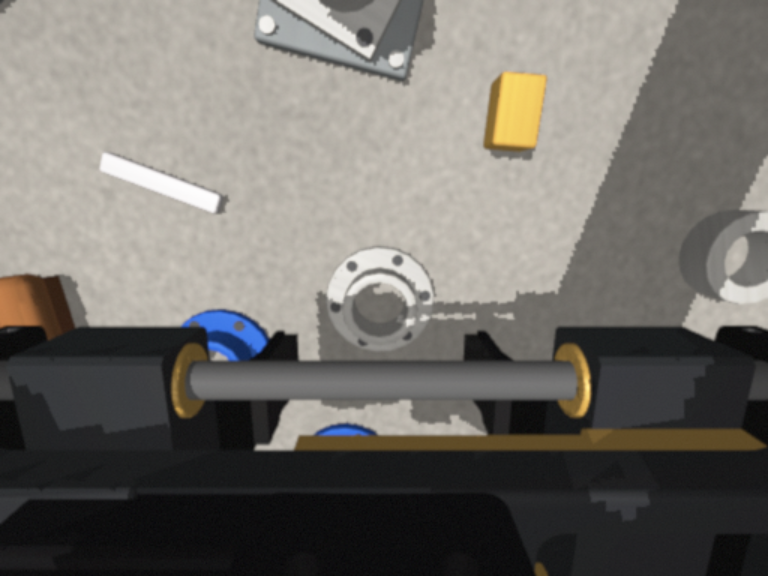

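The flange is centred at (380,305), and the left finger clears the blue flange by about 24 mm. I descend.

Emit:
move_arm(moves=[[80,[3,0.15,0],0],[80,[6,0.15,0],0],[80,[7.8,0.15,0],0],[80,[8.1,0.15,0],0],[10,[8.1,0.15,0],0],[10,[8.1,0.15,0],0],[10,[8.1,0.15,0],0],[10,[8.1,0.15,0],0],[10,[8.1,0.15,0],0],[10,[8.1,0.15,0],0]], newtons=25)

```text
t: 27.9
ee_pos: [0.613, -0.0992, 0.026]
tcp_rot: [-1.036, 1.309, 1.034]
ft_force: [-1.1, 0.1, 5.5]
opening: 0.0427
```

Emit:
move_arm(moves=[[10,[0,0,0],0],[10,[0,0,0],0],[10,[-2,0,0],0],[10,[-6,0,0],0],[10,[-10,0,0],0],[10,[-14,0,0],0],[10,[-17.5,0,0],0],[10,[-17.5,0,0],0]])

```text
t: 28.7
ee_pos: [0.6147, -0.0999, 0.2048]
tcp_rot: [-1.038, 1.304, 1.03]
ft_force: [0.6, -0.2, -3.0]
opening: 0.0428
```

```bash
python3 - <<'E'
from h import *
go(.44,-.29,.195); p,d=grab_frame("scene"); cv2.imwrite("pics/s13.png",cv2.resize(p[70:310,100:430,::-1],None,fx=2.3,fy=2.3))
E
```

```text
at [ 0.6147 -0.0999  0.2048] jaw az 1.337 q7 1.66 tilt -1.0 t 28.7
shift cm [  0.84  12.6  -22.55] turn 0 rows 5.168243899526669 0.0
```

View pics/s13.png

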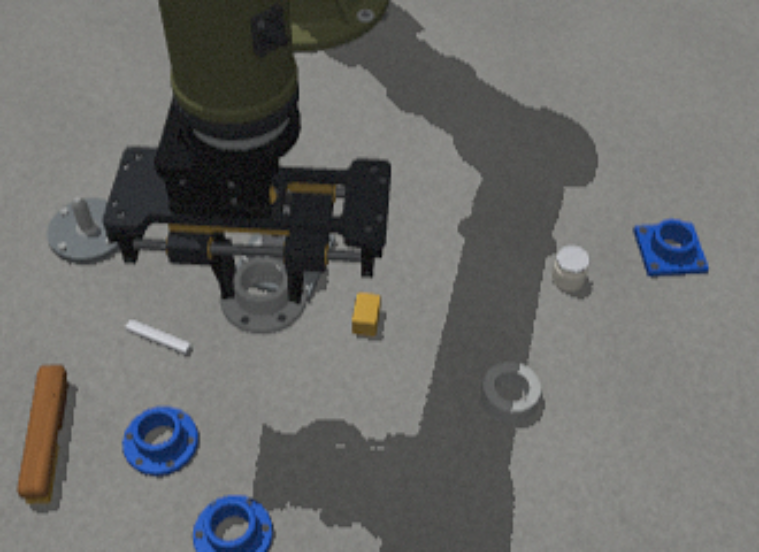

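The round flange is in the gripper and clear of the bench. I go toward the short spindle.

Emit:
move_arm(moves=[[10,[0.2,2,-3.6],0],[10,[0.4,4,-7.2],0],[10,[0.6,6,-10.8],0],[10,[0.8,8,-14.4],0],[10,[0.8,10,-18],0],[10,[0.8,12,-21.5],0],[10,[0.8,12.6,-22.5],0],[10,[0.8,12.6,-22.5],0],[10,[0.8,12.6,-22.5],0],[10,[0.8,12.6,-22.5],0]])

```text
t: 29.75
ee_pos: [0.4387, -0.2867, 0.1913]
tcp_rot: [-1.037, 1.31, 1.039]
ft_force: [0.4, 1.1, -3.8]
opening: 0.0431
```

```bash
python3 - <<'E'
from h import *
post(.054,(.367,-.276),tag="w14")
post(.054,(.367,-.276),cam="scene")
go(.367,-.276,.12)
E
```

```text
z 0.048 0.057 mean [ 0.3665 -0.276 ] r8 fit [ 0.3704 -0.2807] 155
base ((0.3663644790649414, -0.2757361829280853), (0.08270679414272308, 0.0829615369439125), 55.04788589477539) ((0.3665288984775543, -0.2755874991416931), 0.042010970413684845)
pose [ 0.4387 -0.2867  0.1913]
z 0.02 0.04 mean [ 0.3715 -0.2744] r8 fit [ 0.3788 -0.2737] 39
z 0.04 0.041999999999999996 mean [ 0.371  -0.2769] r8 fit [ 0.3752 -0.2821] 5
z 0.048 0.057 mean [ 0.3678 -0.2749] r8 fit [ 0.3705 -0.2808] 15
base ((0.3669303357601166, -0.2747708559036255), (0.08276759833097458, 0.07959091663360596), 3.7768802642822266) ((0.36688128113746643, -0.27571237087249756), 0.04263504594564438)
pose [ 0.4387 -0.287   0.1915]
at [ 0.4386 -0.2873  0.1916] jaw az 1.34 q7 1.96 tilt -1.0 t 29.85
shift cm [ 7.17  7.22 -0.54] turn 0 rows 2.0379145447393805 0.0
```

View pics/w14.png

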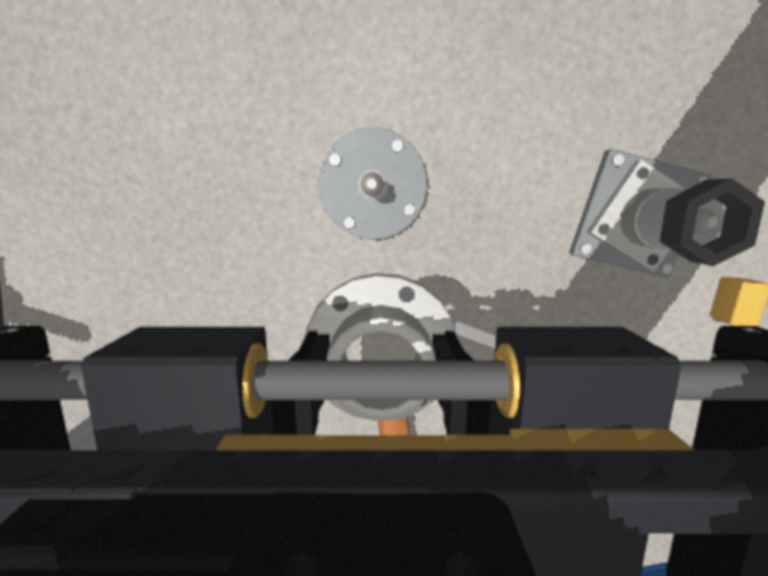

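Short spindle at (373,183), post at about (.3667, -.2757); the tall stack at (690,220) is loaded. I go over the short post.

Emit:
move_arm(moves=[[10,[0,3,-0.2],0],[10,[1,6,-0.4],0],[10,[3,7.2,-0.5],0],[10,[6,7.2,-0.5],0],[10,[7.2,7.2,-0.5],0],[10,[7.2,7.2,-0.5],0],[10,[7.2,7.2,-0.5],0]])

```text
t: 30.55
ee_pos: [0.3672, -0.2773, 0.1207]
tcp_rot: [-1.037, 1.311, 1.035]
ft_force: [0.4, -0.7, -3.4]
opening: 0.0426
```

```bash
python3 - <<'E'
from h import *
p,d=grab_frame("scene"); cv2.imwrite("pics/s15.png",cv2.resize(p[70:230,30:250,::-1],None,fx=3,fy=3))
go(.367,-.2757,.036)
E
```

```text
at [ 0.3675 -0.2774  0.1211] jaw az 1.338 q7 1.92 tilt -1.0 t 30.6
shift cm [8.51 0.1  0.17] turn 0 rows 1.7023154395604245 0.0
```

View pics/s15.png

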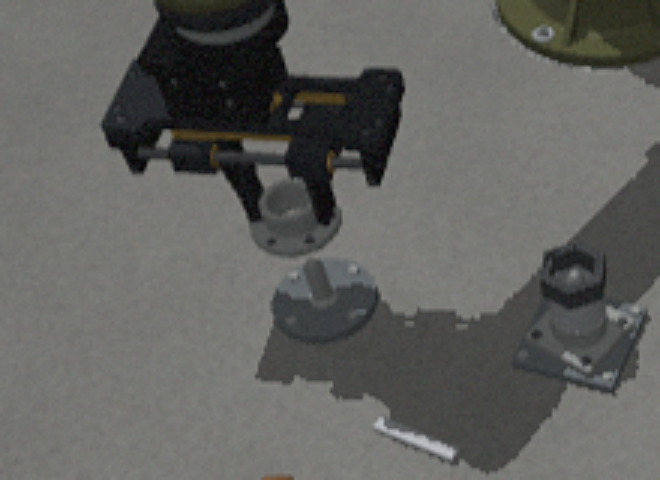

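Emit:
move_arm(moves=[[10,[1.5,0.1,0.1],0],[10,[3,0.1,0.1],0],[10,[5,0.1,0.1],0],[10,[7,0.1,0.1],0],[10,[8.1,0.1,0.1],0],[10,[8.1,0.1,0.1],0],[10,[8.1,0.1,0.1],0]])

```text
t: 31.3
ee_pos: [0.3666, -0.2763, 0.04]
tcp_rot: [-1.037, 1.31, 1.034]
ft_force: [-0.2, 0.4, -3.0]
opening: 0.0426
```

Emit:
move_arm(moves=[[10,[0.1,0,0],0],[10,[0.2,0,0],0],[10,[0.2,0,0],0]])

```text
t: 31.6
ee_pos: [0.3661, -0.2757, 0.0375]
tcp_rot: [-1.036, 1.31, 1.035]
ft_force: [0.1, -0.9, -3.7]
opening: 0.0428
```

Emit:
move_arm(moves=[[10,[0.1,0,0],0],[10,[0.1,0,0],0]])

```text
t: 31.8
ee_pos: [0.3657, -0.2756, 0.0361]
tcp_rot: [-1.035, 1.31, 1.035]
ft_force: [0.3, -0.8, -2.4]
opening: 0.0428
```

Emit:
move_arm(moves=[[10,[0.1,0,0],0],[10,[0.1,0,0],0]])

```text
t: 32.0
ee_pos: [0.3658, -0.2756, 0.036]
tcp_rot: [-1.034, 1.31, 1.036]
ft_force: [-2.7, 3.0, 10.8]
opening: 0.0431
```

Emit:
move_arm(moves=[[60,[0,0,0],0],[60,[0,0,0],0],[60,[0,0,0],0],[60,[0,0,0],0],[60,[-3,0,0],0],[60,[-7,0,0],0],[60,[-11,0,0],0],[60,[-14,-1,2],0],[80,[-16,-3,5],0],[100,[-16,-5.5,9],0]])

```text
t: 33.0
ee_pos: [0.4422, -0.202, 0.1986]
tcp_rot: [-1.035, 1.305, 1.028]
ft_force: [0.3, -0.1, 0.4]
opening: 0.061
```

Emit:
move_arm(moves=[[100,[0,-2.2,3.8],0],[100,[0,-4.4,7.6],0],[100,[0,-6.6,11.4],0],[100,[0,-8.8,15.2],0],[100,[0,-11,19],0],[100,[0,-13.2,22.8],0],[100,[0,-15.4,26.6],0],[100,[0,-17.6,30.4],0],[100,[0,-19.6,34],0],[100,[0,-20.4,35.2],0]])

```text
t: 34.0
ee_pos: [0.7215, 0.1004, 0.1932]
tcp_rot: [-1.038, 1.308, 1.042]
ft_force: [-0.2, -0.5, -0.4]
opening: 0.0872
```

Emit:
move_arm(moves=[[100,[0,0,0],0],[100,[0,0,0],0],[100,[0,0,0],0]])

```text
t: 34.3
ee_pos: [0.7194, 0.0922, 0.1953]
tcp_rot: [-1.034, 1.312, 1.033]
ft_force: [-1.0, 0.1, 0.2]
opening: 0.0868
```

```bash
python3 - <<'E'
from h import *
wm("collar_mid",.024,tag="w16")
p,d=grab_frame("scene"); cv2.imwrite("pics/s16.png",cv2.resize(p[70:250,70:320,::-1],None,fx=3,fy=3))
for n,z in [("round_flange_mid",.038),("hex_nut_mid",.09)]:
    wm(n,z,cam="scene"); wm(n,z,cam="top")
go(.634,.1148,.11)
E
```

```text
round_flange_mid 0.67 px [167. 139.] encl [ 0.367  -0.2743  0.0237] hull [ 0.367  -0.2749] z 0.0358 105 rect [0.0424 0.0445] 88.4
round_flange_mid 0.89 px [254. 346.] encl [ 0.3652 -0.2777  0.0221] hull [ 0.3651 -0.2772] z 0.0372 103 rect [0.0416 0.0421] 75.0
hex_nut_mid 0.67 px [162. 221.] encl [ 0.4391 -0.0755  0.0258] hull [ 0.4387 -0.0755] z 0.0881 166 rect [0.0457 0.0486] 76.0
hex_nut_mid 0.44 px [222. 284.] encl [ 0.4372 -0.0784  0.025 ] hull [ 0.4373 -0.0782] z 0.0897 136 rect [0.0495 0.0444] 45.7
at [0.72   0.0943 0.1951] jaw az 1.337 q7 1.4 tilt -1.0 t 34.85
shift cm [ 8.51  8.84 -0.  ] turn 0 rows 2.4540390837314883 0.0
```

View pics/w16.png

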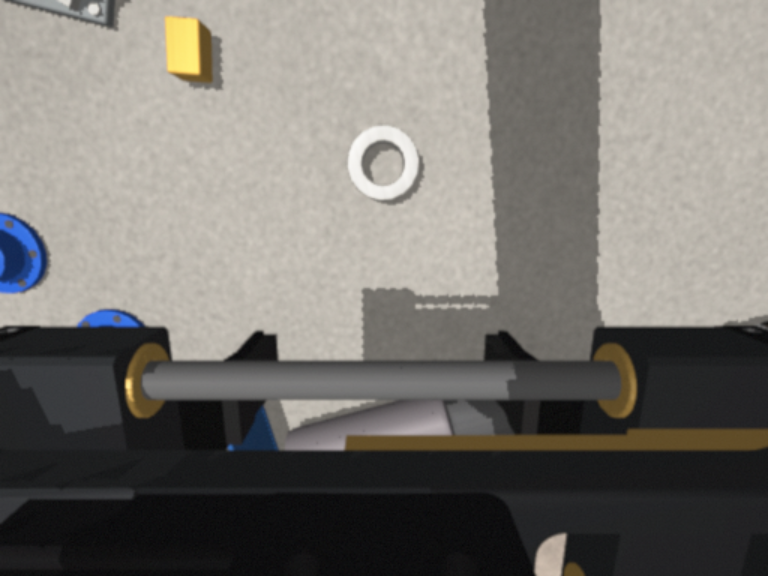

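View pics/s16.png

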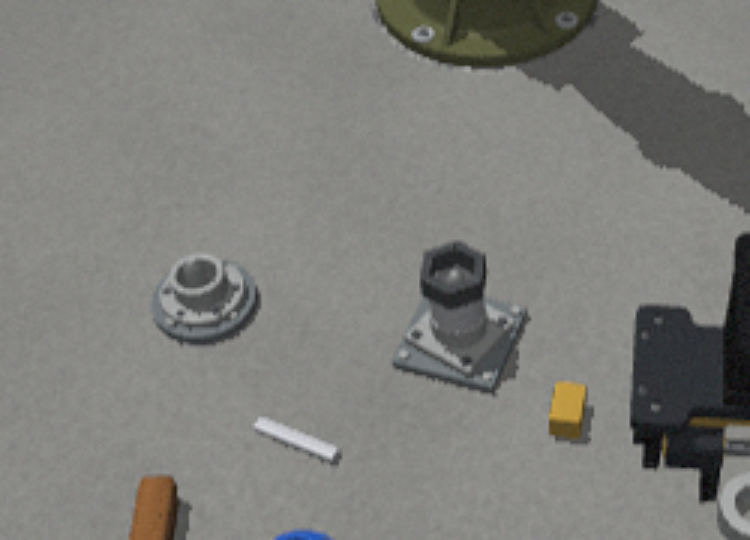

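Both stacks look right so far. The network missed the collar at (384,163) in this view; I have its position from before, so I go above it and measure again.

Emit:
move_arm(moves=[[100,[2,3,0],0],[100,[4,6,0],0],[100,[7,8.8,0],0],[100,[8.5,8.8,0],0],[100,[8.5,8.8,0],0],[100,[8.5,8.8,0],0],[100,[8.5,8.8,0],0]])

```text
t: 35.55
ee_pos: [0.6365, 0.114, 0.1118]
tcp_rot: [-1.036, 1.308, 1.032]
ft_force: [0.3, 0.0, 0.0]
opening: 0.0873
```

```bash
python3 - <<'E'
from h import *
go(.634,.1148,.018)
wm("collar_mid",.024,tag="w17")
go(.634,.1148,.018)
E
```

```text
at [0.6365 0.114  0.1118] jaw az 1.336 q7 1.36 tilt -1.0 t 35.55
shift cm [9.38 0.3  0.01] turn 0 rows 1.8772612639066217 0.0
collar_mid 0.59 px [213. 253.] encl [0.6339 0.1145 0.0268] hull [0.6336 0.1146] z 0.0249 1774 rect [0.0515 0.0526] 75.1
at [0.636  0.1141 0.1115] jaw az 1.336 q7 1.36 tilt -1.0 t 35.65
shift cm [9.35 0.24 0.01] turn 0 rows 1.869919574007135 0.0
```

View pics/w17.png

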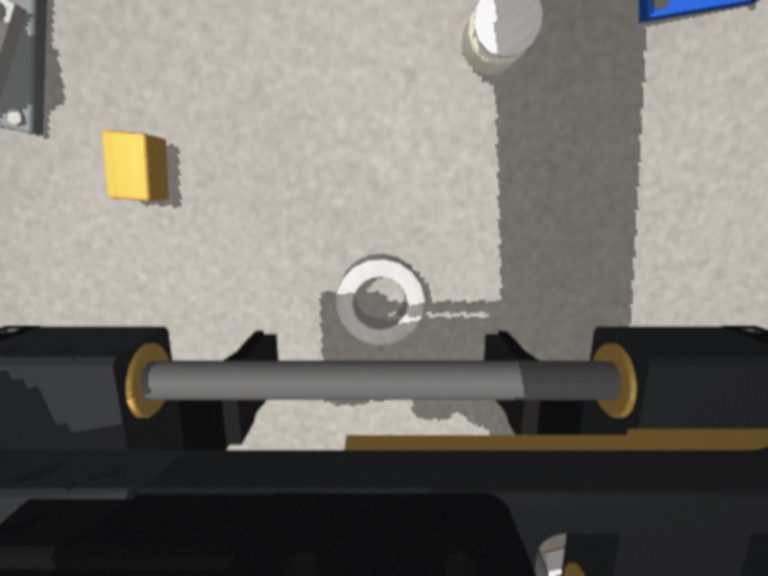

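The collar at (380,300) is centred, so I grip it.

Emit:
move_arm(moves=[[100,[3,0.15,0],0],[100,[6,0.15,0],0],[100,[8.6,0.15,0],0],[100,[9.2,0.15,0],0],[100,[9.2,0.15,0],0],[10,[9.2,0.15,0],0],[10,[9.2,0.15,0],0],[10,[9.2,0.15,0],0],[10,[9.2,0.15,0],0],[10,[9.2,0.15,0],0]], newtons=25)

```text
t: 36.65
ee_pos: [0.6331, 0.1151, 0.0185]
tcp_rot: [-1.035, 1.31, 1.035]
ft_force: [0.0, 0.2, -0.6]
opening: 0.0551
```

Emit:
move_arm(moves=[[10,[0,0,0],0],[10,[0,0,0],0],[10,[0,0,0],0]])

```text
t: 36.95
ee_pos: [0.6331, 0.115, 0.0185]
tcp_rot: [-1.035, 1.31, 1.035]
ft_force: [-0.7, -0.7, 3.5]
opening: 0.0525
```

```bash
python3 - <<'E'
from h import *
go(.44,-.29,.195)
E
```

```text
at [0.6331 0.115  0.0185] jaw az 1.337 q7 1.41 tilt -1.0 t 36.95
shift cm [-17.67   9.39 -43.86] turn 0 rows 9.64240261312099 0.0
```

Emit:
move_arm(moves=[[10,[-2,0,0],0],[10,[-6,0,0],0],[10,[-10,0,0],0],[10,[-14,0.5,-2],0],[10,[-17.7,1.5,-6],0],[10,[-17.7,2.5,-10.5],0],[10,[-17.7,3.5,-15],0],[10,[-17.7,4.5,-19.5],0],[10,[-17.7,5.5,-24],0],[10,[-17.7,6.5,-28.5],0]])

```text
t: 37.95
ee_pos: [0.5021, -0.1484, 0.1943]
tcp_rot: [-1.035, 1.311, 1.036]
ft_force: [1.0, -0.4, -2.8]
opening: 0.0527
```

Emit:
move_arm(moves=[[10,[0,1,-4],0],[10,[0,2,-8],0],[10,[0,2.8,-12],0],[10,[0,2.9,-14.5],0],[10,[0,2.9,-15.4],0],[10,[0,2.9,-15.4],0],[10,[0,2.9,-15.4],0],[10,[0,2.9,-15.4],0]])

```text
t: 38.75
ee_pos: [0.4406, -0.2883, 0.1946]
tcp_rot: [-1.037, 1.309, 1.038]
ft_force: [-0.2, -0.4, -1.8]
opening: 0.0529
```

```bash
python3 - <<'E'
from h import *
go(.367,-.2757,.13)
wm("round_flange_mid",.038,tag="w18")
wm("collar_mid",.197)
go(.367,-.2757,.13)
E
```

```text
at [ 0.4406 -0.2883  0.1946] jaw az 1.34 q7 1.98 tilt -1.0 t 38.75
shift cm [ 6.47  7.45 -0.46] turn 0 rows 1.9760686228586195 0.0
round_flange_mid 0.76 px [115. 236.] encl [ 0.3659 -0.2751  0.0219] hull [ 0.366  -0.2752] z 0.0386 643 rect [0.0427 0.0429] 31.1
collar_mid 0.71 px [223. 251.] encl [ 0.4416 -0.289   0.0272] hull [ 0.4409 -0.2887] z 0.201 3129 rect [0.0522 0.0517] 80.8
at [ 0.4403 -0.2894  0.195 ] jaw az 1.339 q7 1.98 tilt -1.0 t 38.95
shift cm [ 6.5   7.45 -0.36] turn 0 rows 1.9778816904885665 0.0
```

View pics/w18.png

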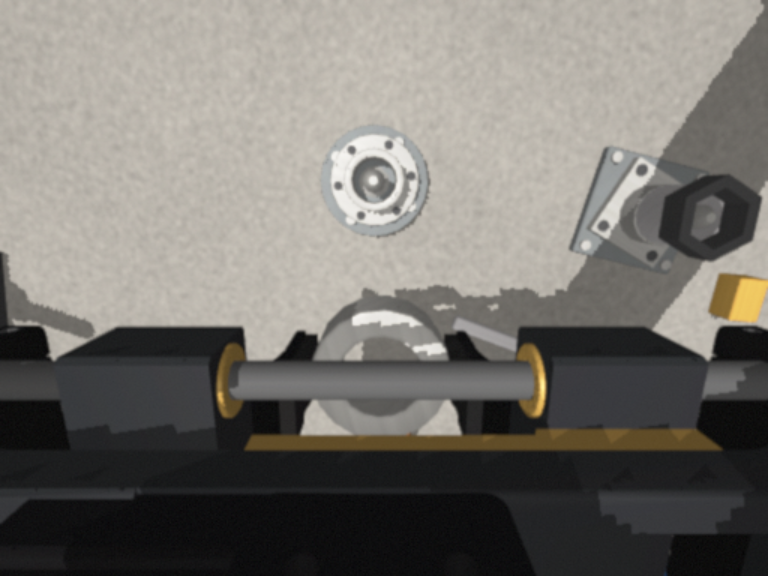

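The round flange (373,180) is flat on its base and the collar is held. I go over the post and descend.

Emit:
move_arm(moves=[[10,[0,3,-0.1],0],[10,[1,6,-0.3],0],[10,[3,7.6,-0.4],0],[10,[6,7.6,-0.4],0],[10,[6.5,7.6,-0.4],0],[10,[6.5,7.6,-0.4],0],[10,[6.5,7.6,-0.4],0],[10,[6.5,7.6,-0.4],0]])

```text
t: 39.75
ee_pos: [0.366, -0.2772, 0.1312]
tcp_rot: [-1.037, 1.31, 1.034]
ft_force: [-0.4, 0.6, -1.8]
opening: 0.0525
```

```bash
python3 - <<'E'
from h import *
go(.3655,-.2755,.0565)
wm("collar_mid",.135)
wm("round_flange_mid",.038)
go(.3655,-.2755,.0565)
E
```

```text
at [ 0.366  -0.2772  0.1312] jaw az 1.337 q7 1.88 tilt -1.0 t 39.75
shift cm [7.47 0.1  0.16] turn 0 rows 1.4947844225142075 0.0
collar_mid 0.96 px [224. 253.] encl [ 0.367  -0.2768  0.0272] hull [ 0.3665 -0.277 ] z 0.1375 3385 rect [0.0501 0.0517] 78.1
round_flange_mid 0.9 px [182. 252.] encl [ 0.3656 -0.2752  0.022 ] hull [ 0.3636 -0.2745] z 0.0387 432 rect [0.0391 0.0371] 27.1
at [ 0.3653 -0.2768  0.1305] jaw az 1.337 q7 1.88 tilt -1.0 t 39.95
shift cm [7.4  0.02 0.13] turn 0 rows 1.480953009914152 0.0
```

Emit:
move_arm(moves=[[10,[1.5,0.1,0.15],0],[10,[3,0.1,0.15],0],[10,[5,0.1,0.15],0],[10,[6.5,0.1,0.15],0],[10,[7,0.1,0.15],0],[10,[7,0.1,0.15],0],[10,[7,0.1,0.15],0]])

```text
t: 40.65
ee_pos: [0.3648, -0.2753, 0.0607]
tcp_rot: [-1.036, 1.31, 1.034]
ft_force: [0.0, 0.0, -2.9]
opening: 0.0529
```

Emit:
move_arm(moves=[[10,[0.1,0,0],0],[10,[0.2,0,0],0],[10,[0.2,0,0],0]])

```text
t: 40.95
ee_pos: [0.3646, -0.2748, 0.0583]
tcp_rot: [-1.035, 1.31, 1.035]
ft_force: [-0.0, 0.7, -2.8]
opening: 0.0526
```

Emit:
move_arm(moves=[[10,[0.1,0,0],0],[10,[0.1,0,0],0]])

```text
t: 41.15
ee_pos: [0.3643, -0.2748, 0.057]
tcp_rot: [-1.035, 1.311, 1.035]
ft_force: [-0.0, 0.8, -2.5]
opening: 0.0523
```

Emit:
move_arm(moves=[[10,[0.1,0,0],0],[10,[0.1,0,0],0]])

```text
t: 41.35
ee_pos: [0.3644, -0.2749, 0.0564]
tcp_rot: [-1.035, 1.311, 1.036]
ft_force: [-1.7, 0.2, 4.4]
opening: 0.0522
```

Contact. I release, retreat, and check everything.

Emit:
move_arm(moves=[[85,[0,0,0],0],[85,[0,0,0],0],[85,[0,0,0],0],[85,[0,0,0],0],[85,[-3,0,0],0],[85,[-7,0,0],0],[85,[-11,0,0],0],[85,[-14,-2,0],0],[85,[-14,-6,0],0],[85,[-14,-10,0],0]])

```text
t: 42.35
ee_pos: [0.4576, -0.296, 0.1998]
tcp_rot: [-1.037, 1.301, 1.033]
ft_force: [-0.6, 0.5, 1.1]
opening: 0.0742
```

Emit:
move_arm(moves=[[85,[0,-2,-4],0],[85,[0,-2,-7],0],[85,[0,-2,-7],0],[85,[0,-2,-7],0],[85,[0,-2,-7],0]])

```text
t: 42.85
ee_pos: [0.4582, -0.3679, 0.1967]
tcp_rot: [-1.033, 1.31, 1.036]
ft_force: [-0.9, -0.3, 0.0]
opening: 0.074
```

```bash
python3 - <<'E'
from h import *
print(state()["ee_pos"],state()["t"])
p,d=grab_frame("scene"); cv2.imwrite("pics/s20.png",cv2.resize(p[70:320,50:430,::-1],None,fx=2,fy=2))
P=cloud("scene",d)
for n,z in [("collar_mid",.062),("hex_nut_mid",.09),("tin_mid",.036),("gauge_block_mid",.024),("brush_mid",.03)]:
    wm(n,z,cam="scene"); wm(n,z,cam="top")
# flatness of tops
for cam in ["scene","top"]:
    p,d=grab_frame(cam); P=cloud(cam,d)
    for c,r,z in [((.437,-.076),.03,.09),((.366,-.276),.03,.062)]:
        s=P[(d>0)&(np.hypot(P[:,:,0]-c[0],P[:,:,1]-c[1])<r)&(abs(P[:,:,2]-z)<.006)]
        A=np.c_[s[:,:2]-s[:,:2].mean(0),np.ones(len(s))]; k=np.linalg.lstsq(A,s[:,2],rcond=None)[0]; print(cam,"tilt",k[:2].round(3),"z",k[2].round(4),len(s))
p,d=grab_frame("top"); cv2.imwrite("pics/t20.png",cv2.resize(p[100:300,120:400,::-1],None,fx=2.5,fy=2.5))
E
```

```text
[ 0.45817507 -0.36792818  0.19673868] 42.85
collar_mid 0.64 px [162. 136.] encl [ 0.3674 -0.2746  0.0272] hull [ 0.3672 -0.2741] z 0.0601 198 rect [0.0483 0.0525] 89.9
collar_mid 0.53 px [246. 352.] encl [ 0.3649 -0.2768  0.0267] hull [ 0.365  -0.2765] z 0.0616 207 rect [0.05   0.0526] 1.1
hex_nut_mid 0.69 px [158. 219.] encl [ 0.4388 -0.0757  0.026 ] hull [ 0.4379 -0.0758] z 0.0881 177 rect [0.0461 0.0496] 76.8
hex_nut_mid 0.51 px [230. 279.] encl [ 0.4364 -0.0776  0.0236] hull [ 0.4364 -0.0774] z 0.0896 119 rect [0.046  0.0426] 45.1
tin_mid 0.77 px [186. 348.] encl [0.5087 0.2075 0.0166] hull [0.5088 0.2067] z 0.0352 108 rect [0.0283 0.029 ] 60.1
tin_mid 0.68 px [174. 224.] encl [ 0.4373 -0.0753  0.0215] hull [ 0.4438 -0.0753] z 0.038 22 rect [0.0422 0.0256] 88.2
tin_mid 0.54 px [198. 180.] encl [0.506  0.2055 0.0164] hull [0.5059 0.2052] z 0.0355 109 rect [0.0308 0.0302] 0.1
gauge_block_mid 0.54 px [205. 260.] encl [ 0.5261 -0.0025  0.0202] hull [ 0.5261 -0.0033] z 0.0227 147 rect [0.0237 0.0374] 71.9
gauge_block_mid 0.55 px [199. 179.] encl [0.5049 0.2027 0.0162] hull [0.5021 0.198 ] z 0.0237 12 rect [0.0133 0.0323] 60.9
brush_mid 0.56 px [257. 120.] encl [ 0.6105 -0.3112  0.0656] hull [ 0.6106 -0.3088] z 0.0281 631 rect [0.0251 0.1307] 84.0
brush_mid 0.6 px [168. 363.] encl [ 0.608  -0.3076  0.0644] hull [ 0.6082 -0.3114] z 0.0292 382 rect [0.0261 0.1282] 82.5
scene tilt [ 0.001 -0.008] z 0.088 189
scene tilt [-0.002 -0.01 ] z 0.0598 233
top tilt [0.006 0.021] z 0.0897 143
top tilt [-0.011 -0.009] z 0.0614 222
```

View pics/s20.png

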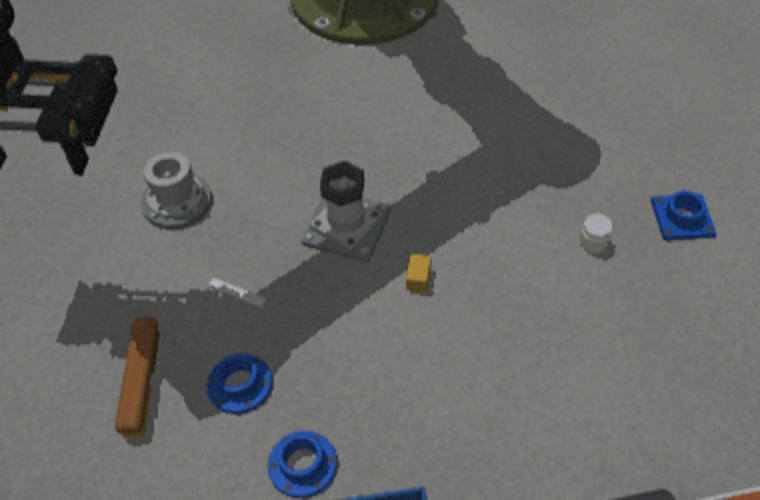

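View pics/t20.png

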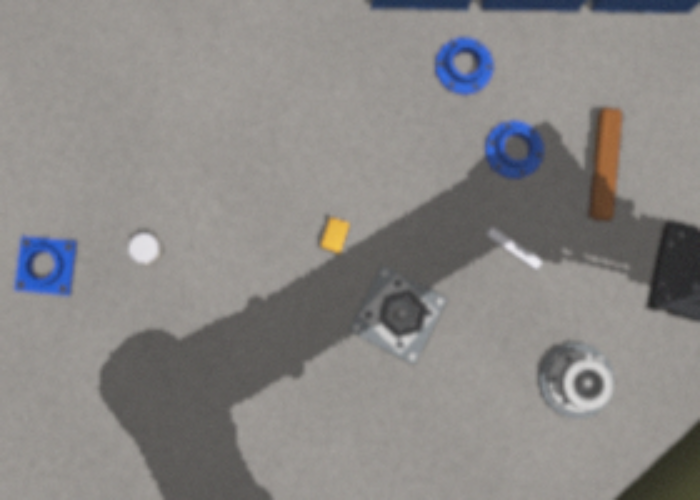

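Both stacks stand level at the heights given (nut top about 90 mm, collar top about 62 mm), and the tin, block and brush have not moved. I hand in.

```bash
python3 -c "
from workcell import *
print(job_done(), state()['t'])"
```

```text
the job is handed in; nothing more can be done
the job is handed in; nothing more can be done
```

Both spindles are loaded and I handed the job in at about 43 s of robot time. The tall spindle has the grey square flange (hub up), then the sleeve, then the nut. The short spindle has the grey round flange (hub up), then the collar.

**Heights and tilt:** after the gripper let go and backed off, the top camera put the nut top at 89.7 mm (90 expected) and the collar top at 61.4 mm (62 expected). The scene camera read about 2 mm lower on both, as it did on everything else. The fitted tilts were within 0.02 rad, which is depth noise.

**Other things:** the tin, the block and the brush measured within about 3 mm of their first positions, which is camera noise. The top camera's network missed the block in the last look and marked part of the tin instead. The block's position rests on the scene camera and the pictures. I did not touch the blue look-alikes.

**Forces:** the largest force read while setting a part down was about 11 N.

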